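Wedge the dock's sprung catch open and take out the driver module

TASK

The driver module must come out of its sloped dock, but the dock's sprung catch hooks over its end and springs back when let go. Press the steel wedge down into the gap beside the catch, without ramming it, until you feel its shoulder fully home, and leave it there, so that it alone holds the catch open; only then draw the module straight out of the dock and set it down gently (do not drop it) in the shallow grey tray, flat and right way up, leaving the wedge in place, the catch open and the rest of the bench undisturbed.

Things in the scene. Friction and masses are not known exactly. Their poses are not given: they have to be found in the camera images.
- deck: Dock's sloped aluminium deck, fixed. Origin on its face under the docked module's centre. x uphill, y along the module towards the catch, z square off the face, 30 deg from vertical, leaning to the low side (roughly the robot's left). Pocket round the module: end stop at y=-56 mm (24 tall), fixed wall (see wall_top), four corner stubs 15 tall at |y|=35 to 53; middle free for fingers.
- wall_top (a point): Point on the top, at x=0, y=60 mm, of the pocket's fixed steel wall, which stands between module and catch: y=56.5 to 67 mm of the deck's frame, x=-40 to 24, 38 mm tall (its last 3 mm towards +y only 34 tall). The wedge's shoulder comes to rest on this top. Deck's axes.
- gap (a point): Mid-mouth of the gap for the wedge: x=-14, y=69.5, z=38 mm in the deck's frame; deck's axes. Lies between the fixed wall (face at y=67) and the catch's upright jaw (face at y=72 when closed, its top flaring to +y, 44 mm off the deck). A low cheek (33 tall) closes it downhill at x=-36; the deck is its floor. A spring housing 26 mm tall stands behind the jaw at y=96 to 108.
- catch (a joint): Sprung steel catch, slides along the deck's +y: 0 closed, stop at 0.013 m. The spring shuts it with 5 N when closed, plus 400 N/m as it opens. A wedge fully home holds it at about 0.010; above 0.0065 its nose clears the module.
- catch_nose (a point): Edge of the catch's nose, a flat steel finger 14 mm wide, 5 thick, its underside 42 mm off the deck at x=8 to 22 mm. It reaches over the fixed wall and, closed, overhangs the module's +y end by 5 mm. The wedge's place lies beside it, downhill (x=-31 to 3).
- module_mid (a point): Centre of the grey box-shaped driver module in the dock (dark cover and slots on top): 40 mm (x) by 110 (y) by 40 (z, out of the dock), 0.22 kg, 1.5 mm play all round. Docked, its axes are the deck's. Grip it across its 40 mm. To be clear it must be drawn 45 mm along the deck's z.
- wedge_grip (a point): Centre of the wedge's black grip, 22 x 22 mm, 40 tall; z up along the wedge. It stands point down in its stand. Shoulder: 34 mm wide (x), y=-15.5 to 7, its underside 25 mm below this point; the grip starts 20 below. 0.09 kg. In the dock wedge y lies along deck y, blade flat against the fixed wall; pushing it home takes about 10 to 20 N.
- wedge_tip (a point): Underside of the steel blade, on the grip's axis, 59 mm below its centre. Blade 20 mm wide (x), 34 long. Its flat face is at y=-7.5 mm all the way down; the other face is at y=+7.5 for 12 mm under the shoulder, then tapers over 22 mm to a tip 3 mm thick (y=-7.5 to -4.5).
- stand: Aluminium block 56 x 56 mm, 44 tall, fixed, with a square pocket 22 mm wide in which the wedge hangs by its shoulder, grip above. Origin at the centre of its underside. Lift the wedge 40 mm to clear it.
- tray: Shallow grey tray 170 x 170 mm, fixed; walls 4 mm thick, 18 tall; floor 4 thick. Origin at the centre of its underside, z up.
- spare: Bystander: spare grey module, same size as the docked one, lying on the bench. Leave alone.
- driver: Bystander: screwdriver lying on the bench. Leave alone.
- tape: Bystander: roll of pale tape, 96 mm across, 24 mm tall. Leave alone.
- offcut: Bystander: aluminium profile offcut, 30 x 140 x 30 mm. Leave alone.
- motor: Bystander: small dark motor, 42 mm square, 60 mm tall with its shaft. Leave alone.
- terminals: Bystander: terminal strip, 60 x 22 mm, 16 mm tall, between the robot and the dock. Leave alone.
- board: Bystander: controller board 100 x 70 mm, 20 mm tall, fixed on the bench between the robot and the dock.
Mind the look-alikes: they are no part of the job. What is shaped like the part that bears module_mid but yellow is not meant.

How it is judged:
By the outcome, as a careful person would: the job done as asked, in the order asked, and still so for the second after the job is handed in, with the robot touching nothing.
It also fails if it takes over 61 s, if anything falls off the work surface, if the arm or the gripper's body presses on something with over 40 N, if the wrist force passes 120 N, or if a joint passes its speed limit or range.

ROBOT

A 7-joint arm with a two-finger parallel gripper is mounted at the origin on the work surface. World frame = base frame: x ahead of the robot, y to its left, z up, the work surface at z = 0. Lengths are in mm, angles in rad, forces in N, time in s.
With the tool pointing down it reaches from about 350 to 900 mm from the base axis. Payload 7.2 kg.
Tool frame: the origin (TCP) lies midway between the tips of the shut fingers; the grasp point (between the pads) lies 19 mm behind it; x points along the fingers, z is the direction in which the jaws open and shut, and the axes are right-handed (so a half turn about x gives the same grasp; the last joint's range is limited). The gripper opens to 88 mm and grips with 3 to 60 N. Pads are 20 mm wide; open, the fingers measure 115 mm over their backs; the gripper's body (75 mm by 178 mm) begins 61 mm behind the grasp point.
Start: joints at [-1.266, 0.411, -0.013, 1.596, 0.006, 1.134, -0.082], TCP at [227.65, 582.069, 222.653] pointing down, gripper open.
Joint ranges: [-2.95, 2.95], [-0.29, 1.99], [-1.47, 1.44], [0.14, 2.54], [-1.03, 4.17], [0.13, 1.85], [-2.86, 2.86]. Speed limits (rad/s): [2.39, 2.39, 3.01, 3.01, 3.14, 3.14, 3.14].

INTERFACE

Orientations are given as a 3x3 rotation matrix whose columns are the frame's x, y, z axes.
In Python, from station import env gives the robot as it stands. The module is installed in compiled form; this text tells all that it offers.
- The arm moves only by the tool move_arm, never from a script. Its argument "series" is a list of rows, each a list of 3 entries, a list of its own where there are three numbers: the opening, from 0 (shut) to 1 (fully open), then the shift along the tool's x, y, z in mm, then the turn about the tool's x in rad. In form: [[claw, [dx, dy, dz], spin], ...]. A call has 1 to 20 rows; each row shifts and turns the commanded pose from where the row before left it, along the tool's axes as they then stand; what a row does not reach is not made up. A row lasts 1/8 s, in which the tool goes at most 62.5 mm and 10.7 degrees, less where a joint would pass 70% of its speed; a pose out of reach is approached as far as the arm can. A call is refused whole if a number of a shift passes 62.5 or a number of a turn 0.188, either way. A call with a gripper value outside its range is refused whole. The fingers move at their own pace and stop on an object; the grip force is fixed at half the most. Time passes only in rows, so rows that do not move let the fingers close. It gives the time, the measured TCP pose, the force and the opening at its end, in the units of the state.
- env.get_state(): the state, without advancing time (a new reading comes with each control period).
- env.camera(name): name is "scene" or "top" or "wrist"; returns a dict with "color" (400x640x3 uint8, blue, green, red), "intrinsics" (3x3 intrinsics, pixels), "rvec" (rotation vector, rad) and "tvec" (3), from world to camera coordinates, as OpenCV has them. Camera axes: x right, y down, z forward; pixel columns grow to the right and rows downward; lengths in mm; the calibration is good to about 2 mm. A picture is of the moment at which its call begins. There is no depth.
- env.close_job(): hands the job in, once; it reports no verdict.
The state is a dict: "t": time; "q": joint angles; "qvel": joint speeds; "tau": joint torques, N m; "tool_pos": TCP position; "orientation": TCP orientation; "force": force on the tool from outside, world axes, zero at the start; "ft_torque": the same for the moment, N m; "opening": opening from 0.0 (shut) to 1.0 (fully open).
Only numpy, scipy, OpenCV 4.12 (cv2) and the standard library are available. Lean on these libraries where they do the work, as an engineer would, in place of code of your own. Each camera call takes 0.05 s, during which the arm holds its last target.

## Working session

There is one attempt and no reset: what is moved stays moved. The work goes in short steps, Python scripts to look and compute and a tool call to move; the robot and the scene stay as the last step left them, time stands still between calls to the robot, and variables do not carry over. Pictures are saved under pics/ and viewed, and the job is handed in when it is done.

Besides the shell and the picture viewer there is one more tool, called after "Call:" by a JSON object that holds its "api" and its "payload", one argument or row to a line. move_arm: Moves the arm, as the interface text tells. Its arguments: {"type":"object","properties":{"series":{"type":"array","items":{"type":"array"}}},"required":["series"]}

```bash
mkdir -p pics; ls; cat > h.py <<'E'
from station import env
import numpy as np, cv2
def shot(n,tag):
    c=env.camera(n); cv2.imwrite(f'pics/{tag}.png',c['color']); np.savez(f'pics/{tag}.npz',**{k:np.array(v) for k,v in c.items()}); return c
def load(tag): return dict(np.load(f'pics/{tag}.npz'))
def ray(c,u,v):
    R,_=cv2.Rodrigues(c['rvec'].astype(float)); o=-R.T@c['tvec'].ravel()
    d=R.T@np.linalg.inv(c['intrinsics'])@np.array([u,v,1.]); return o,d/np.linalg.norm(d)
def onz(c,u,v,z):
    o,d=ray(c,u,v); return o+d*(z-o[2])/d[2]
def tri(*l):
    A=np.zeros((3,3));b=np.zeros(3);rs=[]
    for c,u,v in l:
        o,d=ray(c,u,v);P=np.eye(3)-np.outer(d,d);A+=P;b+=P@o;rs.append((o,P))
    x=np.linalg.solve(A,b); return x,[round(float(np.linalg.norm(P@(x-o))),2) for o,P in rs]
def proj(c,p):
    return cv2.projectPoints(np.array(p,float).reshape(-1,3),c['rvec'].astype(float),c['tvec'].astype(float),c['intrinsics'],None)[0].reshape(-1,2)
def crop(tag,x0,y0,x1,y1,s):
    im=cv2.imread(f'pics/{tag}.png')[y0:y1,x0:x1]; im=cv2.resize(im,None,fx=s,fy=s,interpolation=cv2.INTER_CUBIC); cv2.imwrite(f'pics/{tag}_c{x0}_{y0}.png',im)
E
python3 - <<'E'
from h import *
np.set_printoptions(precision=3,suppress=True)
for n in ['scene','top','wrist']:
    c=shot(n,n+'0'); R,_=cv2.Rodrigues(c['rvec']); print(n,-R.T@c['tvec'].ravel(),R.tolist(),c['intrinsics'].tolist())
print(env.get_state())
E
```

```text
pics
scene [1143.954 -699.68   801.935] [[0.7698500023451372, 0.6377709709318025, -0.024065795766982256], [0.3590194843175762, -0.4639300011267612, -0.8098604595452632], [-0.5276703362607507, 0.6148309870942008, -0.5861287175520723]] [[452.8529306679277, 0.0, 325.79435420355674], [0.0, 452.8529306679277, 199.8815963466351], [0.0, 0.0, 1.0]]
top [ 345.663    9.295 1089.556] [[0.006391339597576207, -0.9999414912552516, -0.008727247239109087], [-0.9845453735373075, -0.00476500838646754, -0.17506485124479065], [0.17501302301380958, 0.00971126980888569, -0.9845182238101369]] [[431.44153354861345, 0.0, 317.8404060390553], [0.0, 431.44153354861345, 210.47445162261627], [0.0, 0.0, 1.0]]
wrist [153.777 609.662 384.63 ] [[0.36374372328616034, 0.931497108316128, -0.0019081322317104632], [0.8918239348382825, -0.34765866635102993, 0.28945383217464354], [0.26896202895480437, -0.10698873262972795, -0.957190074160195]] [[344.368807335767, 0.0, 324.4415172757079], [0.0, 344.368807335767, 196.11547971317944], [0.0, 0.0, 1.0]]
{'t': 0.15, 'q': array([-1.266,  0.412, -0.013,  1.597,  0.006,  1.134, -0.082]), 'qvel': array([ 0.001, -0.002, -0.   , -0.004, -0.002,  0.001,  0.001]), 'tau': array([  0.001, -58.833,   0.642, -29.129,  -0.054,   0.016,   0.   ]), 'tool_pos': array([227.546, 581.706, 222.027]), 'orientation': array([[-0.   , -0.931,  0.364],
       [-0.001,  0.364,  0.931],
       [-1.   , -0.   , -0.001]]), 'force': array([-0.034,  0.769,  0.205]), 'ft_torque': array([ 0.015, -0.011, -0.03 ]), 'opening': 1.003532331231888}
```

View pics/scene0.png

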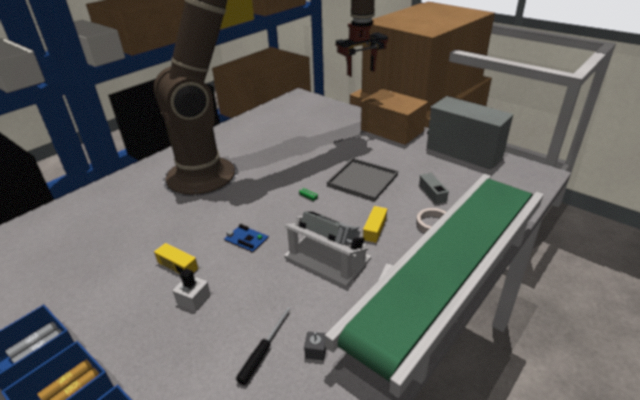

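View pics/top0.png

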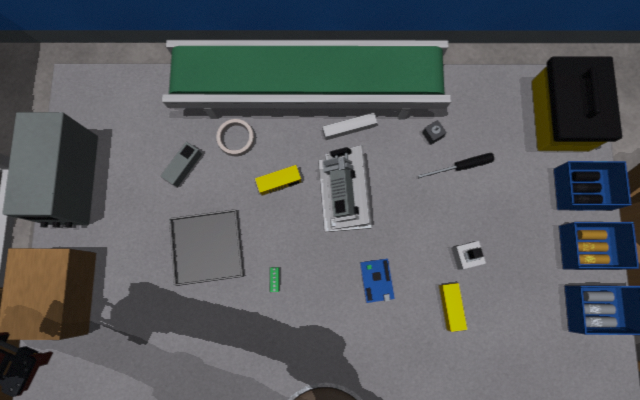

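View pics/wrist0.png

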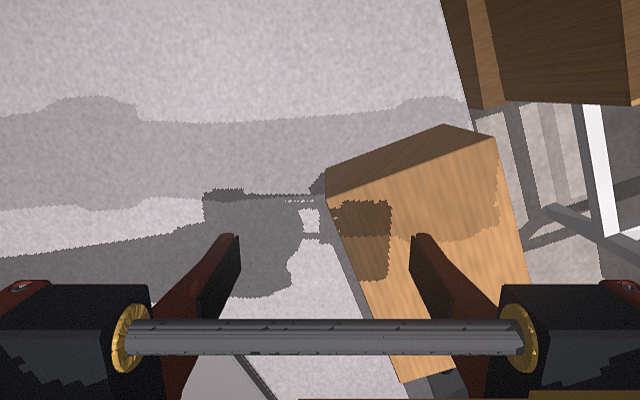

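The scene view shows the dock at about (330,245), the wedge in its stand at (190,290) and the tray at (363,178). In the top view these are at (344,190), (470,254) and (207,247). There are four module-like boxes in the top view. Only the grey one at (341,187) sits in the dock, so that is the one meant. The grey one at (181,165) is the spare, and the yellow ones at (278,179) and (454,307) are decoys. I'll confirm in crops.

```bash
python3 - <<'E'
from h import *
crop('top0',295,130,395,250,6) if 0 else crop('top0',300,135,390,240,5)
crop('top0',440,225,500,285,8)
crop('scene0',270,195,400,295,6)
crop('scene0',150,235,230,315,6)
E
```

```text
(no output)
```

View pics/top0_c300_135.png

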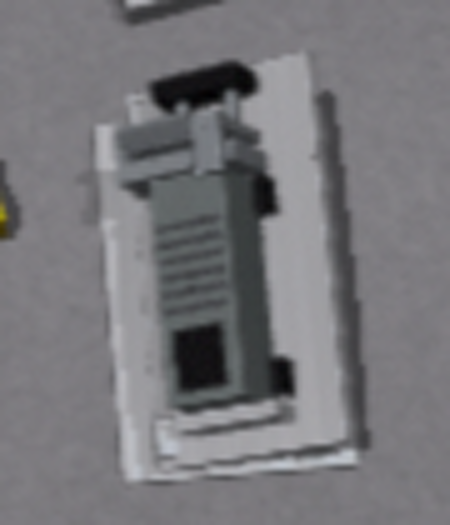

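View pics/top0_c440_225.png

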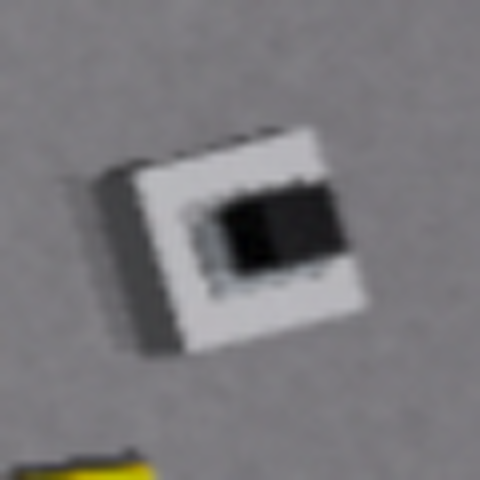

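View pics/scene0_c270_195.png

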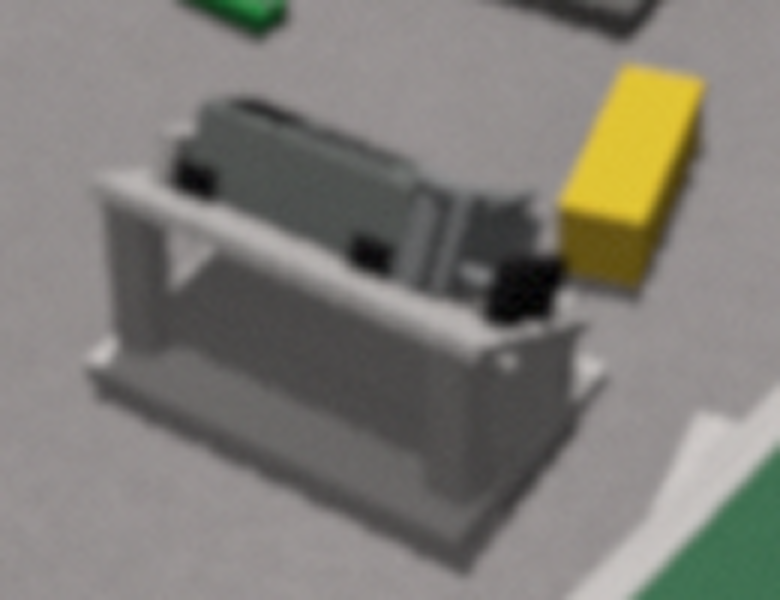

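View pics/scene0_c150_235.png

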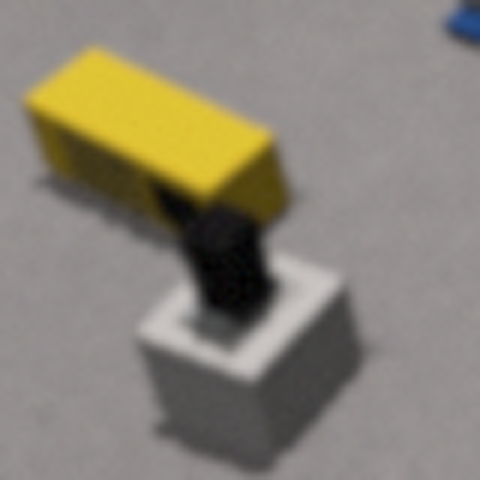

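The crops confirm it: the grey slotted module is in the dock, with the catch at its far end (top crop row ~100). The deck's low side is at image left, which is world +y. The wedge's shoulder sticks out to image left of its grip, so wedge −y is about world +y. Next I'll measure the positions.

```bash
python3 - <<'E'
from h import *
np.set_printoptions(precision=1,suppress=True)
T=load('top0');S=load('scene0')
# stand top corners in top view (crop px/8+origin)
for p in [(135,172),(315,130),(368,305),(188,352)]:
    print('stand top',onz(T,440+p[0]/8,225+p[1]/8,44))
for p in [(140,330),(345,275),(260,380)]:
    print('stand top S',onz(S,150+p[0]/6,235+p[1]/6,44))
# grip top
print('grip top T',onz(T,440+305/8,225+222/8,89), 'S',onz(S,150+222/6,235+222/6,89))
# module
t=lambda x,y:(T,300+x/5,135+y/5); s=lambda x,y:(S,270+x/6,195+y/6)
# module top uphill far edge corner near end stop / others
print('mod top uphill, near(-y)', tri(t(240,395),s(205,108)))
print('mod top uphill, far(+y)', tri(t(240,175),s(415,175)))
# deck uphill edge corners
print('deck uphill near',tri(t(355,455),s(100,185)))
print('deck uphill far',tri(t(305,55),s(480,350)))
img=T['color']
g=cv2.cvtColor(img,cv2.COLOR_BGR2GRAY)
for p in [(171,218),(238,211),(243,276),(177,284)]: print('tray',onz(T,*p,18))
E
```

```text
stand top [ 444.7 -317.2   44. ]
stand top [ 457.7 -372.2   44. ]
stand top [ 405.1 -385.    44. ]
stand top [ 390.8 -330.4   44. ]
stand top S [ 410.4 -384.1   44. ]
stand top S [ 448.8 -317.6   44. ]
stand top S [ 466.7 -371.1   44. ]
grip top T [ 426.2 -351.4   89. ] S [ 432.3 -351.7   89. ]
mod top uphill, near(-y) (array([512.5, -50. , 109. ]), [0.72, 0.72])
mod top uphill, far(+y) (array([616.9, -46.9, 121.7]), [5.0, 5.0])
deck uphill near (array([ 491.3, -101.1,   88.8]), [5.87, 5.87])
deck uphill far (array([682. , -83.2,  92.3]), [0.96, 0.96])
tray [515.1 390.2  18. ]
tray [533.8 221.6  18. ]
tray [371.5 202.9  18. ]
tray [351.1 364.5  18. ]
```

Call:
{"api": "move_arm", "payload": {
  "series": [
    [1,[-5,-46,-34],0],
    [1,[-5,-46,-34],0],
    [1,[-5,-46,-34],0],
    [1,[-5,-46,-34],0],
    [1,[-5,-46,-34],0],
    [1,[-5,-46,-34],0],
    [1,[-5,-46,-34],0],
    [1,[-5,-46,-34],0],
    [1,[-5,-46,-34],0]
  ]
}}

```text
t: 1.27
tool_pos: [502.4, 144.6, 267.8]
orientation: [[0.0, -0.931, 0.364], [0.0, 0.364, 0.931], [-1.0, -0.0, 0.0]]
force: [0.3, -0.1, -0.3]
opening: 1.004
```

```bash
cat > st.py <<'E'
from h import *
import json
np.set_printoptions(precision=4,suppress=True)
s=env.get_state()
print('t',round(s['t'],3),'q',s['q'],'tcp',s['tool_pos'].round(1),'F',s['force'].round(1),'open',round(s['opening'],3)); print(s['orientation'])
open('log.jsonl','a').write(json.dumps({k:np.array(v).tolist() for k,v in s.items()})+'\n')
E
python3 st.py
```

```text
t 1.275 q [-0.5969  0.195   0.264   1.7956 -0.0555  1.1579  0.8828] tcp [502.4 144.6 267.8] F [ 0.3 -0.1 -0.3] open 1.004
[[ 0.0001 -0.9314  0.364 ]
 [ 0.0002  0.364   0.9314]
 [-1.     -0.      0.0002]]
```

```bash
cat >> h.py <<'E'
from scipy.spatial.transform import Rotation as Ro
def plan(R,steps):
    """steps: list of (dworld, spin); returns rows"""
    out=[]
    for d,a in steps:
        out.append([(R.T@np.array(d)).round(0).astype(int).tolist(),a]); R=R@Ro.from_rotvec([a,0,0]).as_matrix()
    return out,R
E
python3 - <<'E'
from h import *
R=env.get_state()['orientation']
o,R2=plan(R,[((-5.6,-35.4,-1),0.181)]*14)
print(o,R2.round(3))
E
```

```text
[[[1, -8, -35], 0.181], [[1, -14, -33], 0.181], [[1, -20, -30], 0.181], [[1, -25, -26], 0.181], [[1, -29, -21], 0.181], [[1, -32, -16], 0.181], [[1, -35, -10], 0.181], [[1, -36, -3], 0.181], [[1, -36, 3], 0.181], [[1, -35, 10], 0.181], [[1, -32, 16], 0.181], [[1, -29, 21], 0.181], [[1, -25, 26], 0.181], [[1, -19, 30], 0.181]] [[ 0.     0.973  0.233]
 [ 0.     0.233 -0.973]
 [-1.     0.    -0.   ]]
```

Call:
{"api": "move_arm", "payload": {
  "series": [
    [1,[1,-8,-35],0.181],
    [1,[1,-14,-33],0.181],
    [1,[1,-20,-30],0.181],
    [1,[1,-25,-26],0.181],
    [1,[1,-29,-21],0.181],
    [1,[1,-32,-16],0.181],
    [1,[1,-35,-10],0.181],
    [1,[1,-36,-3],0.181],
    [1,[1,-36,3],0.181],
    [1,[1,-35,10],0.181],
    [1,[1,-32,16],0.181],
    [1,[1,-29,21],0.181],
    [1,[1,-25,26],0.181],
    [1,[1,-19,30],0.181]
  ]
}}

```text
t: 3.02
tool_pos: [423.0, -352.1, 253.5]
orientation: [[0.0, 0.974, 0.227], [0.0, 0.227, -0.974], [-1.0, 0.0, -0.0]]
force: [0.3, -0.2, 0.2]
opening: 1.003
```

```bash
python3 st.py; python3 -c "
from h import *
shot('wrist','w1')"
```

```text
t 3.025 q [-0.0806  0.3339  0.8898  1.7805 -0.2815  1.1611 -0.4457] tcp [ 423.  -352.1  253.5] F [ 0.3 -0.2  0.2] open 1.003
[[ 0.0001  0.9739  0.2272]
 [ 0.0002  0.2272 -0.9739]
 [-1.      0.0001 -0.0002]]
```

View pics/w1.png

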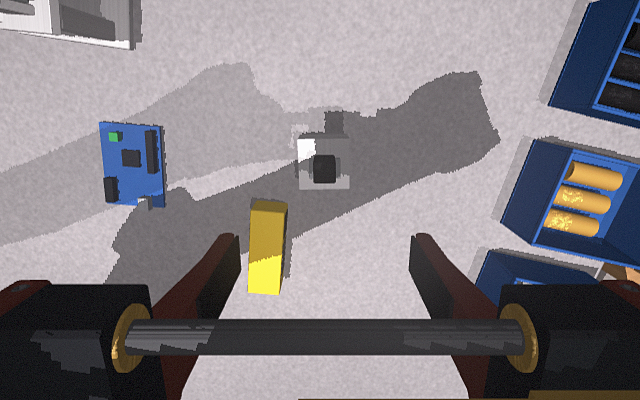

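The wrist view shows the stand top at about columns 298–349, rows 137–188, with the grip at (324,169) and the shoulder on its left. I'll enlarge it to measure.

```bash
python3 -c "
from h import *
crop('w1',284,122,364,202,7)"
```

```text
(no output)
```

View pics/w1_c284_122.png

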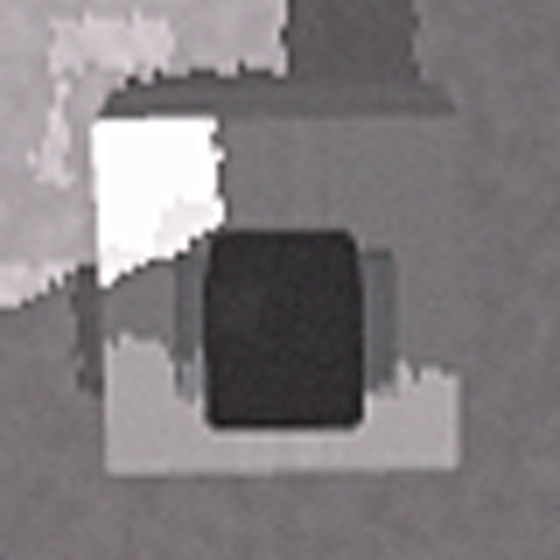

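```bash
python3 - <<'E'
from h import *
np.set_printoptions(precision=1,suppress=True)
W=load('w1'); f=lambda x,y,z: onz(W,284+x/7-.5+.5/7,122+y/7-.5+.5/7,z)
st=[f(*p,44) for p in [(95,117),(456,117),(460,473),(106,473)]]
print('stand',st, np.mean(st,0))
sh=[f(*p,49) for p in [(178,397),(395,395),(395,250),(178,265)]]
print('shoulder',sh)
# grip top: lower edge row 428 is probably top near edge; upper edge of top?
g=[f(*p,89) for p in [(210,428),(362,428),(215,232),(355,232)]]
print('grip',g)
R=env.get_state()['orientation']; c=np.mean(st,0)
for n,l in (('st',st),('sh',sh),('g',g)):
    print(n,[ (R.T@(p-c))[1:] for p in l])
E
python3 -c "
import cv2,numpy as np
im=cv2.imread('pics/w1.png')[150:188,300:350]
im=cv2.resize(im,None,fx=14,fy=14,interpolation=cv2.INTER_NEAREST).astype(float)
cv2.imwrite('pics/w1e.png',np.clip(im*2.2-20,0,255))"
```

```text
stand [array([ 447.8, -317.6,   44. ]), array([ 460.4, -371.6,   44. ]), array([ 405.6, -386.2,   44. ]), array([ 392.7, -331. ,   44. ])] [ 426.6 -351.6   44. ]
shoulder [array([ 408.8, -339.5,   49. ]), array([ 416.8, -372.5,   49. ]), array([ 439.1, -367. ,   49. ]), array([ 429.2, -335. ,   49. ])]
grip [array([ 415.4, -344.3,   89. ]), array([ 420.3, -365.1,   89. ]), array([ 442.6, -338.9,   89. ]), array([ 447. , -357.6,   89. ])]
st [array([ 28. , -28.6]), array([28.7, 26.8]), array([-28. ,  29.3]), array([-28.7, -27.4])]
sh [array([-14.8, -15.7]), array([-14.1,  18.3]), array([ 8.9, 17.7]), array([  6.1, -15.7])]
g [array([-9.4, -9.4]), array([-9.1, 11.9]), array([18.3, -8.8]), array([18.5, 10.4])][ WARN:0@0.095] global loadsave.cpp:1063 imwrite_ Unsupported depth image for selected encoder is fallbacked to CV_8U.
```

View pics/w1e.png

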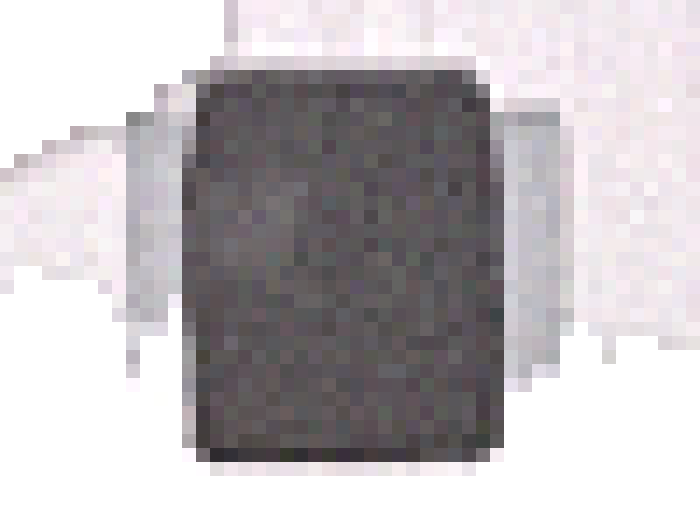

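Correction to the earlier top-view reading: the 34 mm shoulder width lies along tool z and its −14.5…+8 extent along tool y. So wedge x is tool z and wedge y is tool y, which matches the deck's orientation. The moves only allow spin about tool x, so I'll fit the arm kinematics to see how the tool can be tilted 30°.

```bash
cat > kin.py <<'E'
import numpy as np, json
from scipy.spatial.transform import Rotation as Ro
from scipy.optimize import least_squares
def fk(q,p):
    phi,psi,h,L1,L2,L3,a1,a2,a3,s3,s5,e=p
    z=lambda a:Ro.from_euler('z',a).as_matrix(); y=lambda a:Ro.from_euler('y',a).as_matrix()
    R=z(q[0]+phi); t=np.array([0,0,h])
    R=R@y(q[1]); R=R@z(q[2]); t=t+R@[a1,0,L1]
    R=R@y(q[3]); R=R@z(q[4]); t=t+R@[a2,0,L2]
    R=R@y(q[5]); R=R@z(q[6]+psi); t=t+R@[0,0,L3]
    # tool x along flange z
    return t,R
E
cat > fit.py <<'E'
from kin import *
D=[json.loads(l) for l in open('log.jsonl')]
D.insert(0,dict(q=[-1.266,0.412,-0.013,1.597,0.006,1.134,-0.082],tool_pos=[227.546,581.706,222.027],orientation=[[0,-.931,.364],[-.001,.364,.931],[-1,0,-.001]]))
P=np.array([[0,0,1],[1,0,0],[0,1,0.]]) # tool axes x,y,z = flange z,x,y 
def res(v,free=None):
    p=np.r_[v[:6],v[6:8],0,0,0,0]
    r=[]
    for d in D:
        t,R=fk(d['q'],p); Rt=np.array(d['orientation']); r+=list((t-d['tool_pos'])/1.0)
        M=np.column_stack([R[:,2],R[:,0],R[:,1]]); r+=list(((M-Rt)*300).ravel())
    return np.array(r)
best=None
for phi in np.arange(-3,3.2,.5):
  for psi in np.arange(-3,3.2,1):
    s=least_squares(res,[phi,psi,340,400,400,250,0,0])
    if best is None or s.cost<best.cost: best=s
print(best.cost,best.x); print(res(best.x).round(1))
np.save('p.npy',best.x)
E
python3 fit.py
```

```text
93460.40030298308 [-1.83398079e+00 -3.03644378e+00 -2.04374067e+06  9.90981606e+02
  5.15969761e+04 -2.17300663e+06  2.71302786e+02  1.19217460e+05]
[-3.600e+00 -1.163e+02 -5.400e+00  4.000e-01 -2.070e+01 -1.104e+02
  2.000e-01 -1.104e+02  2.070e+01  0.000e+00 -4.000e-01  2.000e-01
  2.180e+01  5.510e+01  1.670e+01 -1.000e-01 -2.060e+01 -1.105e+02
 -1.000e-01 -1.105e+02  2.060e+01  0.000e+00  1.000e-01 -1.000e-01
  4.020e+01 -3.390e+01 -1.120e+01 -1.000e-01 -4.410e+01 -2.369e+02
 -1.000e-01 -2.369e+02  4.410e+01  0.000e+00 -1.000e-01  1.000e-01]
```

```bash
cat > fit.py <<'E'
from kin import *
import itertools
D=[json.loads(l) for l in open('log.jsonl')]
D.insert(0,dict(q=[-1.266,0.412,-0.013,1.597,0.006,1.134,-0.082],tool_pos=[227.546,581.706,222.027],orientation=[[0,-.931,.364],[-.001,.364,.931],[-1,0,-.001]]))
def res(v,s):
    p=np.r_[v[:8],0,0,0,0]
    r=[]
    for d in D:
        t,R=fk(np.array(d['q'])*s,p); Rt=np.array(d['orientation']); r+=list((t-d['tool_pos'])/1.0)
        M=np.column_stack([R[:,2],R[:,0],R[:,1]]); r+=list(((M-Rt)*300).ravel())
    return np.array(r)
L=[]
for a,b,c,d in itertools.product([1,-1],repeat=4):
  s=np.array([a,1,b,1,c,1,d])
  best=None
  for phi in [0,3.14]:
   for psi in [0,1.57,3.14,-1.57]:
    x=least_squares(res,[phi,psi,340,400,400,250,0,0],args=(s,),bounds=([-9,-9,0,0,0,0,-200,-200],[9,9,800,800,800,600,200,200]))
    if best is None or x.cost<best.cost: best=x
  L.append((best.cost,s,best.x))
L.sort(key=lambda x:x[0])
for l in L[:2]: print(l)
print(res(L[0][2],L[0][1]).round(1)); np.savez('p.npz',x=L[0][2],s=L[0][1])
E
python3 fit.py
```

```text
(np.float64(55.82355253872698), array([-1,  1, -1,  1, -1,  1, -1]), array([-8.08867311e-02,  1.49003143e+00,  7.35591386e+02,  5.43173246e+02,
        5.22858229e+02,  6.00000000e+02,  2.45937508e+01,  2.00000000e+02]))
(np.float64(27086.910906107387), array([-1,  1, -1,  1,  1,  1, -1]), array([-7.51452806e-02,  1.58223148e+00,  2.79925560e-09,  4.15584588e+02,
        3.70307961e+02,  1.64539743e+02,  3.55562150e+01, -2.00000000e+02]))
[ 3.3  2.1 -1.5 -0.1 -0.1 -0.  -0.1 -0.   0.1  0.  -0.1 -0.1  0.5  6.1
  3.1  0.   0.   0.  -0.   0.  -0.   0.  -0.  -0.  -6.4  1.8 -1.6  0.
  0.  -0.  -0.  -0.  -0.   0.   0.   0. ]
```

Orientation follows a roll-pitch chain with all rolls negative; the position fit needs more data. The stand's yaw matches the tool's to within 0.1°, so I'll grasp the wedge now, about 6 mm above its grip centre.

Call:
{"api": "move_arm", "payload": {
  "series": [
    [1,[45,5,1],0],
    [1,[50,0,0],0],
    [1,[50,0,0],0],
    [1,[35,0,0],0],
    [1,[17,0,0],0],
    [1,[0,0,0],0],
    [0,[0,0,0],0],
    [0,[0,0,0],0],
    [0,[0,0,0],0],
    [0,[0,0,0],0]
  ]
}}

```text
t: 4.32
tool_pos: [428.6, -351.0, 57.1]
orientation: [[0.001, 0.973, 0.233], [-0.0, 0.233, -0.973], [-1.0, 0.001, 0.0]]
force: [-0.4, -0.6, 0.3]
opening: 0.583
```

```bash
python3 st.py;  python3 -c "
from h import *
shot('wrist','w2')"
```

```text
t 4.325 q [ 0.0805  0.586   0.7061  1.9598 -0.5316  0.7874 -0.2445] tcp [ 428.6 -351.    57.1] F [-0.4 -0.6  0.3] open 0.583
[[ 0.0007  0.9725  0.2329]
 [-0.0002  0.2329 -0.9725]
 [-1.      0.0007  0.0003]]
```

View pics/w2.png

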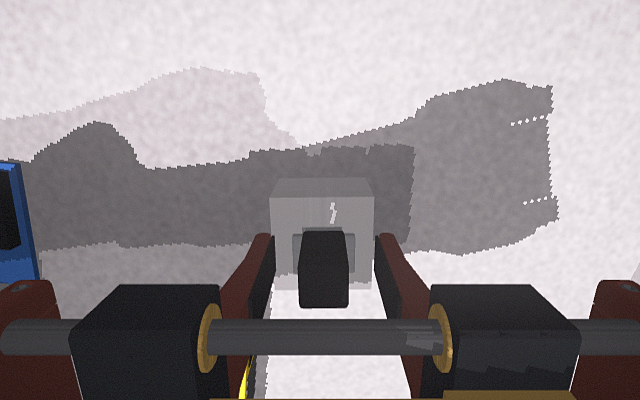

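The grip sits between the fingers, at columns 298–350 with the fingers at 275 and 375. I'll finish closing and then lift.

Call:
{"api": "move_arm", "payload": {
  "series": [
    [0,[0,0,0],0],
    [0,[0,0,0],0],
    [0,[0,0,0],0],
    [0,[0,0,0],0],
    [0,[0,0,0],0],
    [0,[-10,0,0],0],
    [0,[-25,0,0],0],
    [0,[-40,0,0],0],
    [0,[-50,0,0],0]
  ]
}}

```text
t: 5.5
tool_pos: [427.7, -350.9, 182.8]
orientation: [[-0.001, 0.973, 0.232], [0.0, 0.232, -0.973], [-1.0, -0.001, -0.0]]
force: [1.4, -0.8, -0.5]
opening: 0.249
```

```bash
python3 st.py;  python3 -c "
from h import *
shot('wrist','w3')"; python3 fit.py
```

```text
t 5.5 q [-0.0377  0.421   0.8467  1.859  -0.365   1.0261 -0.3772] tcp [ 427.7 -350.9  182.8] F [ 1.4 -0.8 -0.5] open 0.249
[[-0.0014  0.9727  0.2321]
 [ 0.0002  0.2321 -0.9727]
 [-1.     -0.0013 -0.0005]]
(np.float64(98.17660879387951), array([-1,  1, -1,  1, -1,  1, -1]), array([-7.94670919e-02,  1.49140235e+00,  5.20061361e+01,  5.33847812e+02,
        4.15153648e+02,  1.27155396e+02,  4.57942396e+01,  1.37429382e+00]))
(np.float64(137661.76654532176), array([-1,  1, -1,  1,  1,  1, -1]), array([-7.04385501e-02,  1.77203000e+00,  3.43320973e-12,  4.18181194e+02,
        3.82866906e+02,  1.59517841e+01,  8.32174249e+01, -5.65074767e+01]))
[ 3.4  5.4 -3.7 -0.1 -0.1 -0.  -0.1 -0.   0.1  0.  -0.1 -0.1  0.4  6.4
  4.4  0.   0.   0.  -0.   0.  -0.   0.  -0.  -0.  -7.5  2.  -0.4  0.
  0.  -0.  -0.  -0.  -0.   0.   0.   0.   1.2 -0.1 -0.5 -0.   0.  -0.
 -0.  -0.  -0.   0.  -0.   0.  -4.2  1.1  0.2  0.   0.  -0.   0.  -0.
 -0.   0.   0.  -0. ]
```

View pics/w3.png

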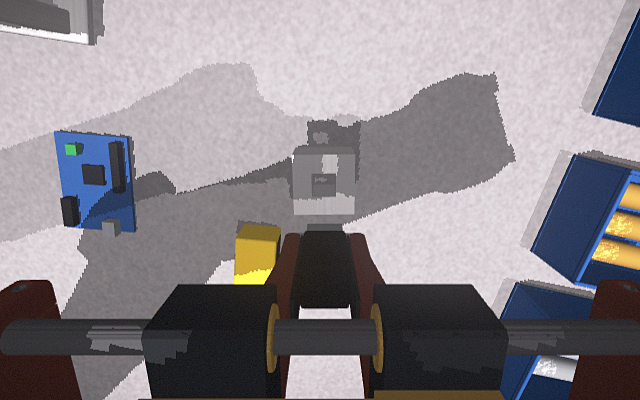

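The wedge is held (opening 22 mm) and the stand pocket at (324,180) is empty. Now I'll improve the kinematic model.

```bash
cat > fit2.py <<'E'
import numpy as np, json
from scipy.spatial.transform import Rotation as Ro
from scipy.optimize import least_squares
z=lambda a:Ro.from_euler('z',-a).as_matrix(); y=lambda a:Ro.from_euler('y',a).as_matrix()
def fk(q,v):
    phi,psi,h,L1,L2,L3,a0,b0,a1,b1,a2,b2,a3,b3=v
    R=z(q[0]-phi); t=np.array([0,0,h])+R@[a0,b0,0]
    R=R@y(q[1])@z(q[2]); t=t+R@[a1,b1,L1]
    R=R@y(q[3])@z(q[4]); t=t+R@[a2,b2,L2]
    R=R@y(q[5])@z(q[6]-psi); t=t+R@[a3,b3,L3]
    return t,np.column_stack([R[:,2],R[:,0],R[:,1]])
if __name__=='__main__':
    D=[json.loads(l) for l in open('log.jsonl')]
    D.insert(0,dict(q=[-1.266,0.412,-0.013,1.597,0.006,1.134,-0.082],tool_pos=[227.546,581.706,222.027],orientation=[[0,-.931,.364],[-.001,.364,.931],[-1,0,-.001]]))
    def res(v):
        r=[]
        for d in D:
            t,M=fk(d['q'],v); r+=list((t-d['tool_pos'])); r+=list(((M-np.array(d['orientation']))*300).ravel())
        return np.r_[r,v[6:]*.02,(v[2:6]-[300,450,450,250])*.001]
    x=least_squares(res,np.r_[-.08,1.49,300,450,450,250,np.zeros(8)])
    print(x.cost,x.x.round(2)); print(np.array([res(x.x)[i*12:i*12+3] for i in range(len(D))]).round(1)); np.save('v.npy',x.x)
E
python3 fit2.py
```

```text
0.29895908848069946 [-0.0000e+00  1.5700e+00  2.7082e+02  5.3303e+02  4.5348e+02  3.4480e+02
  2.5000e-01 -2.8370e+01 -3.3000e-01 -1.8660e+01  1.6000e-01  7.9000e-01
  1.7000e-01 -3.3000e-01]
[[ 0.  -0.  -0.1]
 [-0.   0.   0.1]
 [ 0.1  0.   0.1]
 [-0.1 -0.  -0.1]
 [ 0.   0.   0. ]]
```

The model now fits to 0.1 mm: shoulder height 271, upper arm 533, forearm 453, wrist to TCP 345. At height, joint 6 hits its upper limit with the tool pointing down, so pushing past that on the robot's right side should tilt the fingers outward, towards −y. That is the direction the dock needs. I'll test it there with the wedge held.

Call:
{"api": "move_arm", "payload": {
  "series": [
    [0,[-32,-42,5],0],
    [0,[-32,-42,5],0],
    [0,[-32,-42,5],0],
    [0,[-32,-42,5],0],
    [0,[-32,-42,5],0],
    [0,[-32,-42,5],0],
    [0,[-32,-42,5],0],
    [0,[-32,-42,5],0],
    [0,[-32,-42,5],0],
    [0,[-32,-42,5],0]
  ]
}}

```text
t: 6.8
tool_pos: [29.4, -497.3, 503.2]
orientation: [[0.002, 0.973, 0.233], [-0.001, 0.233, -0.973], [-1.0, 0.002, 0.002]]
force: [0.3, -0.4, -1.8]
opening: 0.249
```

```bash
python3 st.py; python3 fit2.py
```

```text
t 6.8 q [ 0.3221  0.1148  1.2644  1.4332 -0.1124  1.672   0.2371] tcp [  29.4 -497.3  503.2] F [ 0.3 -0.4 -1.8] open 0.249
[[ 0.0024  0.9726  0.2326]
 [-0.001   0.2326 -0.9726]
 [-1.      0.0021  0.0016]]
0.3065369783449715 [ 0.0000e+00  1.5700e+00  2.5490e+02  5.3389e+02  4.5246e+02  3.3060e+02
 -1.1000e-01 -2.9570e+01 -2.9000e-01 -1.8470e+01 -3.8000e-01 -9.3000e-01
 -9.0000e-02  1.1000e-01]
[[ 0.  -0.  -0.1]
 [-0.   0.   0.1]
 [-0.   0.   0. ]
 [-0.1 -0.  -0. ]
 [ 0.   0.   0. ]
 [ 0.   0.   0. ]]
```

Call:
{"api": "move_arm", "payload": {
  "series": [
    [0,[-50,0,0],0],
    [0,[-50,0,0],0],
    [0,[-50,0,0],0],
    [0,[-50,0,0],0],
    [0,[-50,0,0],0],
    [0,[-50,0,0],0]
  ]
}}

```text
t: 7.55
tool_pos: [33.4, -488.7, 650.1]
orientation: [[0.016, 0.971, 0.238], [-0.145, 0.238, -0.96], [-0.989, -0.019, 0.144]]
force: [1.6, -0.5, -2.7]
opening: 0.244
```

```bash
python3 st.py
```

```text
t 7.55 q [ 0.6023  0.0081  0.8257  1.1376 -0.0009  1.8524  0.0981] tcp [  33.4 -488.7  650.1] F [ 1.6 -0.5 -2.7] open 0.244
[[ 0.0157  0.9711  0.2381]
 [-0.1448  0.2378 -0.9605]
 [-0.9893 -0.0194  0.1444]]
```

That works: the tool has tilted 8.4° towards −y, with joint 6 at its limit. Before going on I'll measure the deck's frame properly, so I know what tilt to aim for.

```bash
python3 - <<'E'
from h import *
a=shot('top','t1'); shot('scene','s1')
crop('t1',305,140,385,240,6); crop('s1',280,200,380,290,8)
E
```

```text
(no output)
```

View pics/t1_c305_140.png

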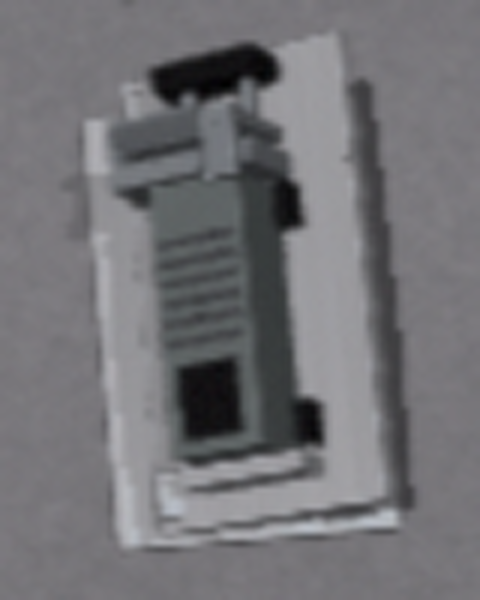

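View pics/s1_c280_200.png

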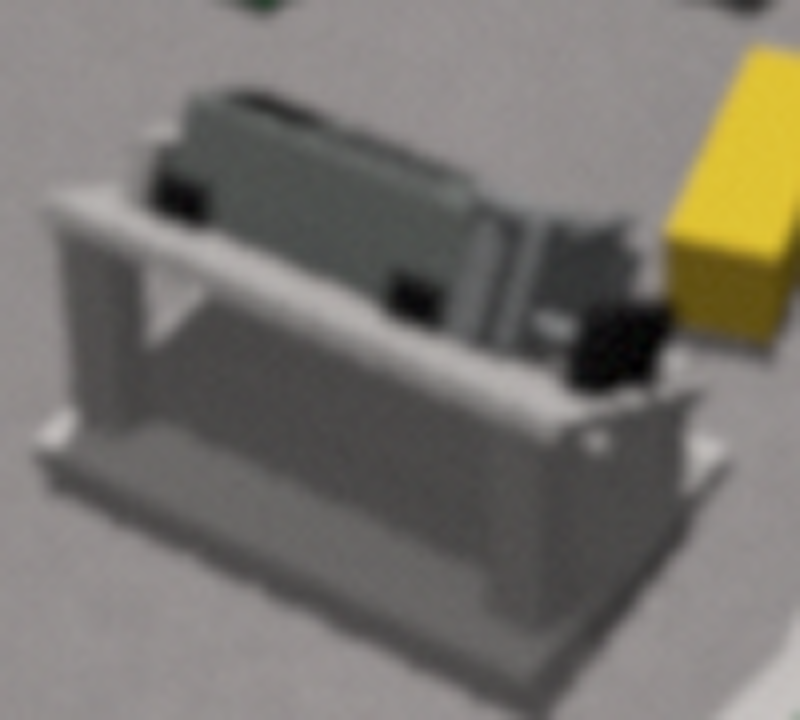

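```bash
cat > deckfit.py <<'E'
from h import *
from scipy.optimize import least_squares
np.set_printoptions(precision=3,suppress=True)
def deckR(psi): # psi azimuth of deck y
    y=np.array([np.cos(psi),np.sin(psi),0]); h=np.array([np.sin(psi),-np.cos(psi),0]) # uphill horizontal
    c,s=np.cos(np.pi/6),np.sin(np.pi/6); x=c*h+np.array([0,0,s]); z=np.cross(x,y); return np.column_stack([x,y,z])
if __name__=='__main__':
    T=load('t1');S=load('s1')
    t=lambda x,y:(T,305+x/6-.42,140+y/6-.42); s=lambda x,y:(S,280+x/8-.44,200+y/8-.44)
    obs=[(t(150,190),(-20,55,40)),(t(243,180),(20,55,40)),(t(263,446),(20,-55,40)),(t(178,460),(-20,-55,40)),
     (s(190,95),(20,-55,40)),(s(475,182),(20,55,40)),
     (t(204,180),(8,50,47)),(t(240,178),(22,50,47)),(t(115,193),(-40,56.5,38)),(t(286,172),(24,56.5,38))]
    def res(v,ix=None):
        R=deckR(v[3]); return np.concatenate([proj(c,R@np.array(P)+v[:3])[0]-[u,w] for (c,u,w),P in obs])
    for loss in ['linear','soft_l1']:
        r=least_squares(res,[580,-40,70,.05],loss=loss); print(r.cost,r.x,np.degrees(r.x[3])); print(res(r.x).reshape(-1,2).round(1).tolist())
    np.save('deck.npy',r.x)
    # draw check
    R=deckR(r.x[3])
    for tag,c,o,k in (('t1',T,(305,140),6),('s1',S,(280,200),8)):
        im=cv2.imread(f'pics/{tag}_c{o[0]}_{o[1]}.png')
        for P in [(-20,55,40),(20,55,40),(20,-55,40),(-20,-55,40),(8,50,47),(22,50,47),(-40,56.5,38),(24,56.5,38),(24,67,34),(-40,67,34),(-14,69.5,38),(20,-55,0),(20,55,0),(-36,72,44),(24,-56,24)]:
            p=proj(c,R@np.array(P)+r.x[:3])[0]; q=((p-o+.5)*k).astype(int); cv2.circle(im,tuple(q.tolist()),4,(0,0,255),1)
        cv2.imwrite(f'pics/{tag}_chk.png',im)
E
python3 deckfit.py
```

```text
22.785735882922026 [564.059 -51.225  75.761   0.063] 3.619906024599156
[[1.0, -0.3], [0.6, -1.7], [0.5, 0.6], [-0.7, 0.5], [-1.2, -2.2], [-0.7, 2.6], [1.2, 0.7], [0.6, -0.1], [-0.1, 0.3], [-4.7, -1.2]]
10.813552915659752 [565.145 -50.557  72.488   0.071] 4.059196111093684
[[0.5, -0.2], [0.0, -1.8], [0.3, 0.3], [-0.9, 0.4], [-0.8, -1.0], [-0.1, 3.6], [0.7, 0.7], [0.1, -0.2], [-0.6, 0.4], [-5.3, -1.2]]
```

View pics/t1_chk.png

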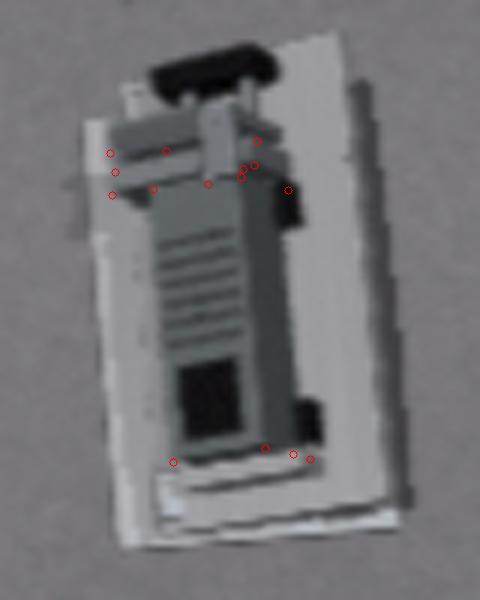

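View pics/s1_chk.png

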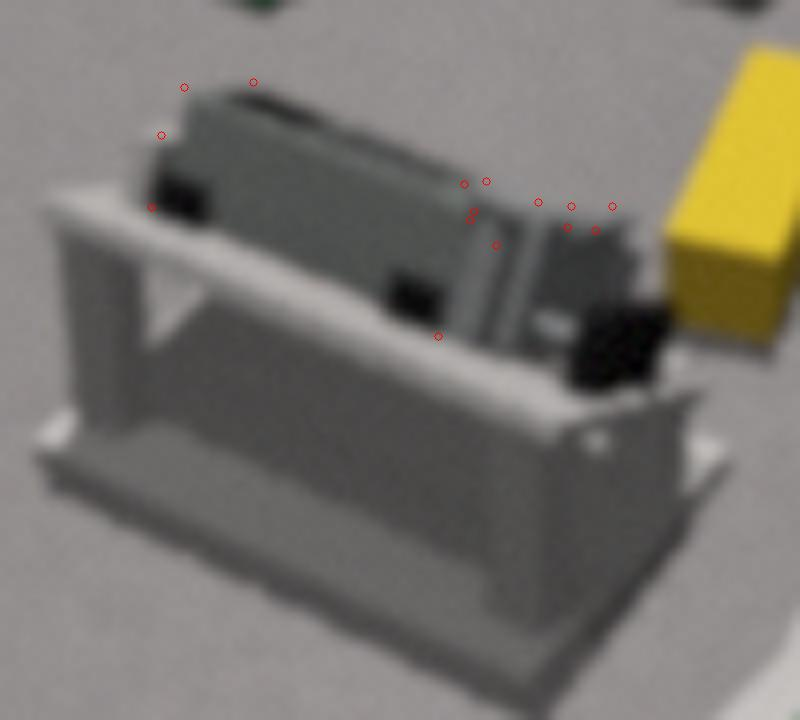

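```bash
python3 - <<'E'
from h import *
im=cv2.imread('pics/s1.png')[205:258,292:368].astype(float)
im=cv2.resize(im,None,fx=10,fy=10,interpolation=cv2.INTER_CUBIC); cv2.imwrite('pics/s1z.png',np.clip((im-40)*1.8,0,255).astype(np.uint8))
E
```

```text
(no output)
```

View pics/s1z.png

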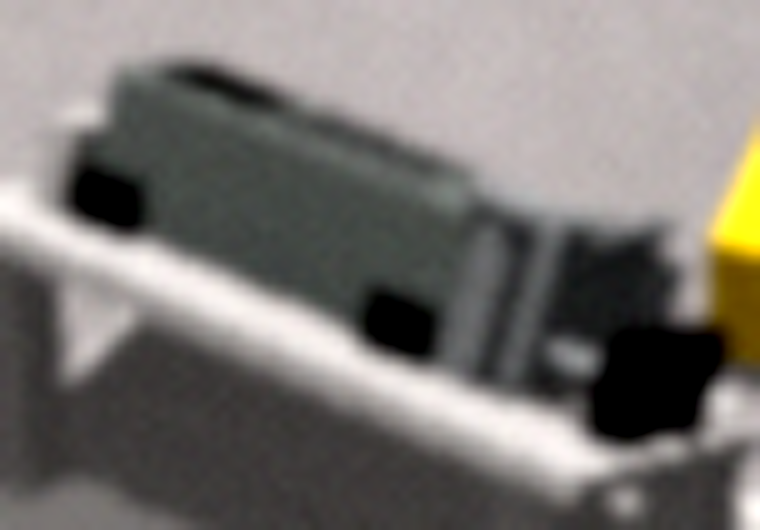

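```bash
python3 - <<'E'
s=open('deckfit.py').read()
s=s.replace("(s(190,95),(20,-55,40)),(s(475,182),(20,55,40)),","((S,292+115/10-.45,205+70/10-.45),(20,-55,40)),((S,292+470/10-.45,205+208/10-.45),(20,55,40)),((S,292+438/10-.45,205+350/10-.45),(24,56.5,0)),")
s=s.replace(",(t(286,172),(24,56.5,38))","")
open('deckfit.py','w').write(s)
E
python3 deckfit.py
```

```text
6.872214361925226 [565.254 -50.339  73.718   0.085] 4.8536310380350205
[[0.1, -0.2], [-0.4, -1.9], [0.6, 0.2], [-0.6, 0.5], [-0.7, -1.4], [0.5, -0.0], [-1.0, 1.8], [0.4, 0.6], [-0.3, -0.3], [-0.9, 0.6]]
5.037639830564487 [565.552 -50.382  73.495   0.083] 4.754214702379507
[[0.2, -0.3], [-0.3, -2.0], [0.6, 0.1], [-0.6, 0.3], [-0.6, -1.3], [0.6, 0.1], [-1.0, 1.9], [0.4, 0.5], [-0.2, -0.4], [-0.9, 0.4]]
```

View pics/t1_chk.png

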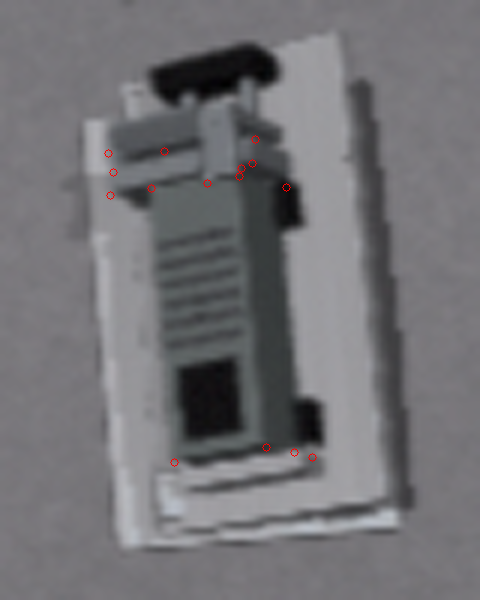

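View pics/s1_chk.png

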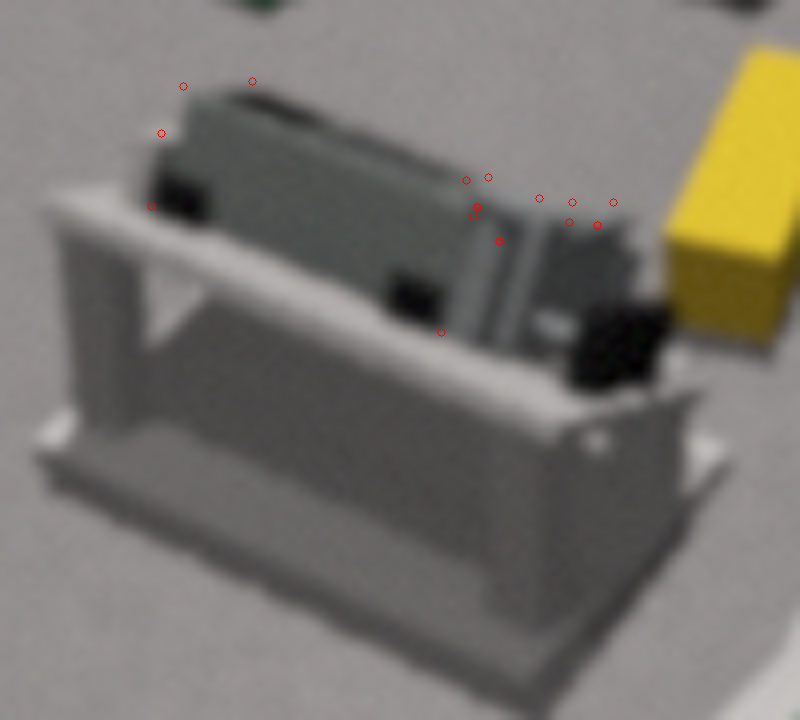

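The deck fit puts the origin at about (565,−50,74) with deck y at azimuth 4.8°, residuals ≤2 px. I'll refine it later with the wrist camera, looking square onto the deck. For now I'll keep tilting.

Call:
{"api": "move_arm", "payload": {
  "series": [
    [0,[-44,0,6],0],
    [0,[-44,0,9],0],
    [0,[-43,0,12],0],
    [0,[-42,0,15],0]
  ]
}}

```text
t: 8.15
tool_pos: [32.8, -500.0, 717.5]
orientation: [[0.035, 0.974, 0.224], [-0.282, 0.225, -0.933], [-0.959, -0.03, 0.283]]
force: [-0.9, -0.3, -1.5]
opening: 0.251
```

```bash
python3 st.py
```

```text
t 8.15 q [0.9976 0.0083 0.4139 0.9935 0.0072 1.8526 0.0745] tcp [  32.8 -500.   717.5] F [-0.9 -0.3 -1.5] open 0.251
[[ 0.0351  0.9739  0.2241]
 [-0.282   0.2248 -0.9327]
 [-0.9588 -0.0305  0.2825]]
```

Call:
{"api": "move_arm", "payload": {
  "series": [
    [0,[-42,-12,16],0],
    [0,[-42,-12,18],0],
    [0,[-41,-12,20],0],
    [0,[-40,-12,22],0]
  ]
}}

```text
t: 8.65
tool_pos: [-2.0, -526.1, 790.1]
orientation: [[0.047, 0.975, 0.219], [-0.421, 0.218, -0.88], [-0.906, -0.051, 0.421]]
force: [-0.3, -0.9, -1.2]
opening: 0.244
```

```bash
python3 st.py
```

```text
t 8.65 q [ 0.8647  0.0373  0.6995  0.8239 -0.0687  1.8527  0.1854] tcp [  -2.  -526.1  790.1] F [-0.3 -0.9 -1.2] open 0.244
[[ 0.0471  0.9746  0.2189]
 [-0.4209  0.2181 -0.8805]
 [-0.9059 -0.0507  0.4205]]
```

Call:
{"api": "move_arm", "payload": {
  "series": [
    [0,[-38,-20,22],0],
    [0,[-38,-20,22],0]
  ]
}}

```text
t: 8.9
tool_pos: [-31.5, -537.5, 824.6]
orientation: [[0.047, 0.975, 0.217], [-0.486, 0.212, -0.848], [-0.872, -0.066, 0.484]]
force: [0.2, -0.3, -0.5]
opening: 0.251
```

```bash
python3 st.py; python3 - <<'E'
from deckfit import *
R=env.get_state()['orientation']; d=deckR(.083); Tg=np.column_stack([-d[:,2],d[:,1],d[:,0]])
print(Ro.from_matrix(R.T@Tg).as_rotvec(degrees=True), np.degrees(np.arccos(-R[2,0])))
E
```

```text
t 8.9 q [ 1.1997  0.0709  0.4529  0.7179 -0.118   1.8527  0.2419] tcp [ -31.5 -537.5  824.6] F [ 0.2 -0.3 -0.5] open 0.251
[[ 0.047   0.975   0.2171]
 [-0.4864  0.2122 -0.8476]
 [-0.8725 -0.0658  0.4842]]
[ 8.398 -0.719 -0.427] 29.254285791186543
```

The tilt is 29.3°, within 0.8° of the target apart from an 8.4° spin. I'll do one small extra push plus the spin, then descend towards the dock.

Call:
{"api": "move_arm", "payload": {
  "series": [
    [0,[-18,-9,10],0],
    [0,[0,0,0],0.147],
    [0,[0,0,0],0]
  ]
}}

```text
t: 9.28
tool_pos: [-38.8, -537.9, 832.6]
orientation: [[0.046, 0.996, 0.07], [-0.501, 0.084, -0.861], [-0.864, 0.004, 0.503]]
force: [-0.5, -0.3, -1.2]
opening: 0.25
```

```bash
python3 st.py; python3 - <<'E'
from deckfit import *
s=env.get_state();R=s['orientation']; d=deckR(.083); Tg=np.column_stack([-d[:,2],d[:,1],d[:,0]])
print(Ro.from_matrix(R.T@Tg).as_rotvec(degrees=True), np.degrees(np.arccos(-R[2,0])))
p=s['tool_pos']
print(plan(R,[((np.array([400,-420,450])-p)/10,0),((np.array([630,67,260])-[400,-420,450])/10,0)])[0])
E
```

```text
t 9.275 q [ 1.2505  0.0741  0.4192  0.6978 -0.1258  1.8527  0.1052] tcp [ -38.8 -537.9  832.6] F [-0.5 -0.3 -1.2] open 0.25
[[ 0.0457  0.9965  0.0702]
 [-0.5013  0.0837 -0.8612]
 [-0.8641  0.0042  0.5033]]
[-0.082  0.221 -0.228] 30.22191993656225
[[[29, 45, -26], 0], [[-7, 27, -50], 0]]
```

Orientation is now within 0.3° of the deck's. Moving on to the dock.

Call:
{"api": "move_arm", "payload": {
  "series": [
    [0,[29,45,-26],0],
    [0,[29,45,-26],0],
    [0,[29,45,-26],0],
    [0,[29,45,-26],0],
    [0,[29,45,-26],0],
    [0,[29,45,-26],0],
    [0,[29,45,-26],0],
    [0,[29,45,-26],0],
    [0,[29,45,-26],0],
    [0,[29,45,-26],0]
  ]
}}

```text
t: 10.52
tool_pos: [407.1, -420.6, 452.0]
orientation: [[0.047, 0.996, 0.076], [-0.502, 0.089, -0.86], [-0.864, 0.002, 0.504]]
force: [0.3, -1.4, -1.8]
opening: 0.249
```

```bash
python3 st.py
```

```text
t 10.525 q [ 0.7706  0.0314 -0.3316  1.6635  0.4948  1.204  -1.1649] tcp [ 407.1 -420.6  452. ] F [ 0.3 -1.4 -1.8] open 0.249
[[ 0.0466  0.996   0.0757]
 [-0.5019  0.0889 -0.8603]
 [-0.8637  0.0022  0.5041]]
```

Call:
{"api": "move_arm", "payload": {
  "series": [
    [0,[-7,27,-50],0],
    [0,[-7,27,-50],0],
    [0,[-7,27,-50],0],
    [0,[-7,27,-50],0],
    [0,[-7,27,-50],0],
    [0,[-7,23,-50],0],
    [0,[-7,23,-50],0],
    [0,[-7,22,-50],0],
    [0,[-7,22,-50],0],
    [0,[-7,22,-40],0],
    [0,[0,0,0],0]
  ]
}}

```text
t: 11.9
tool_pos: [613.6, 60.7, 264.8]
orientation: [[0.046, 0.996, 0.082], [-0.502, 0.094, -0.86], [-0.864, -0.002, 0.504]]
force: [-0.2, -0.6, -0.6]
opening: 0.248
```

```bash
python3 st.py; python3 -c "
from h import *
shot('wrist','w4');shot('scene','s4')
crop('s4',260,150,390,290,5)"
```

```text
t 11.9 q [-0.0141  0.5334 -0.6586  1.5221  0.757   1.5396 -2.2894] tcp [613.6  60.7 264.8] F [-0.2 -0.6 -0.6] open 0.248
[[ 0.0459  0.9955  0.0824]
 [-0.5015  0.0943 -0.86  ]
 [-0.8639 -0.0018  0.5036]]
```

View pics/w4.png

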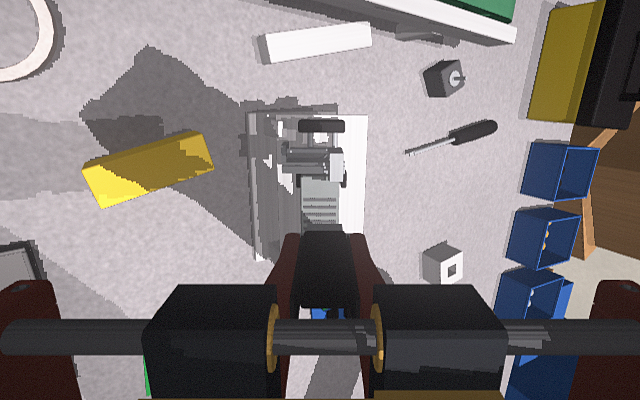

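View pics/s4_c260_150.png

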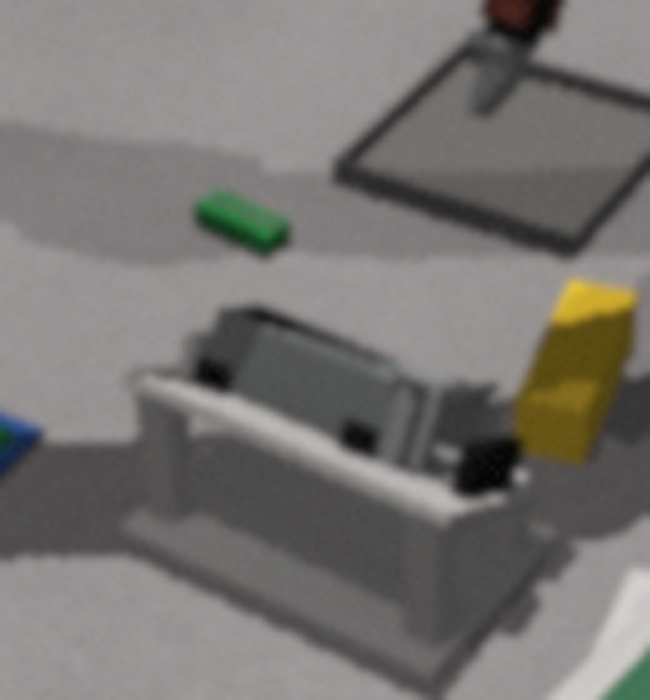

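The wrist camera looks square onto the deck: catch at (322,150), nose at (337,163), module slots at (320,205). The wedge is in the fingers, leaning with the deck. I'll enlarge it to measure.

```bash
python3 - <<'E'
from h import *
im=cv2.imread('pics/w4.png')[105:235,245:385]
cv2.imwrite('pics/w4z.png',cv2.resize(im,None,fx=5.7,fy=4.6) if 0 else cv2.resize(im,None,fx=4.5,fy=4.5,interpolation=cv2.INTER_CUBIC))
E
```

```text
(no output)
```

View pics/w4z.png

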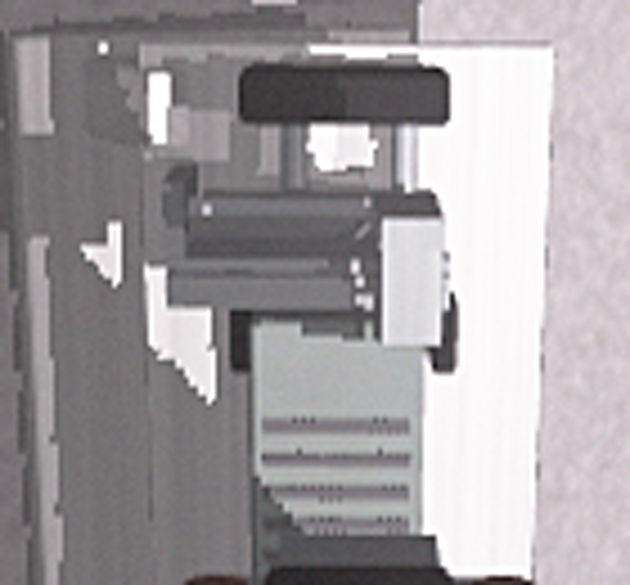

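```bash
cat > wf.py <<'E'
from deckfit import *
W=load('w4'); w=lambda x,y:(W,245+x/4.5-.39,105+y/4.5-.39)
obs=[(w(382,346),(8,50,47)),(w(441,346),(22,50,47)),(w(250,318),(-20,55,40)),(w(421,346),(20,None,40)),
 (w(168,308),(-40,56.5,38)),(w(250,500),(-20,None,40)),(w(421,500),(20,None,40))]
def solve(obs,v0=[565,-50,73,.083],prior=1.5):
    def res(v):
        R=deckR(v[3]);r=[]
        for (c,u,z),P in obs:
            if P[1] is None: # vertical edge: match u at row z
                a=proj(c,R@np.array([P[0],-50,P[2]])+v[:3])[0];b=proj(c,R@np.array([P[0],50,P[2]])+v[:3])[0]
                r.append(a[0]+(b[0]-a[0])*(z-a[1])/(b[1]-a[1])-u)
            else: r+=list(proj(c,R@np.array(P)+v[:3])[0]-[u,z])
        return np.array(r+[ (v[2]-73.5)/10])
    q=least_squares(res,v0); return q,res(q.x)
if __name__=='__main__':
    q,r=solve(obs); print(q.x,np.degrees(q.x[3]),r.round(2))
    R=env.get_state()['orientation']; d=deckR(q.x[3]); Tg=np.column_stack([-d[:,2],d[:,1],d[:,0]])
    print(Ro.from_matrix(R.T@Tg).as_rotvec(degrees=True))
    np.save('deck.npy',q.x)
E
python3 wf.py
```

```text
[566.571 -52.663  71.13    0.073] 4.187109338743627 [-1.46  0.24 -0.73  0.49  0.59 -0.4   1.37 -0.51 -0.39  0.57  0.25 -0.24]
[ 0.766  0.375 -0.541]
```

```bash
cat > rel.py <<'E'
import sys
from deckfit import *
v=np.load('deck.npy'); s=env.get_state(); R=s['orientation']; d=deckR(v[3])
p=d.T@(s['tool_pos']-v[:3]); print('tcp in deck',p.round(1),'F deck',(d.T@s['force']).round(1))
if len(sys.argv)>1:
    t=np.array([float(a) for a in sys.argv[1:4]]); print('tool shift',(R.T@(d@(t-p))).round(1))
Tg=np.column_stack([-d[:,2],d[:,1],d[:,0]]); print('rot err deg',Ro.from_matrix(R.T@Tg).as_rotvec(degrees=True).round(2))
E
python3 rel.py -14 76 118
```

```text
tcp in deck [  6.1  54.9 222.7] F deck [ 0.6 -0.2 -0.2]
tool shift [104.8  20.4 -20.5]
rot err deg [ 0.77  0.37 -0.54]
```

Call:
{"api": "move_arm", "payload": {
  "series": [
    [0,[30,8,-8],0],
    [0,[35,8,-8],0],
    [0,[30,4,-4],0.01],
    [0,[10,0,0],0],
    [0,[0,0,0],0],
    [0,[0,0,0],0]
  ]
}}

```text
t: 12.75
tool_pos: [637.8, 24.5, 169.2]
orientation: [[0.05, 0.997, 0.063], [-0.502, 0.08, -0.861], [-0.863, 0.012, 0.504]]
force: [0.1, 0.3, -0.7]
opening: 0.25
```

```bash
python3 st.py; python3 rel.py -14 74.5 60; python3 -c "
from h import *
shot('wrist','w5');shot('scene','s5');shot('top','t5')
crop('w5',240,80,400,240,4)
crop('s5',280,170,380,270,6)
crop('t5',300,130,390,240,5)"
```

```text
t 12.75 q [ 0.0187  0.634  -0.6153  1.597   0.8404  1.3846 -2.3635] tcp [637.8  24.5 169.2] F [ 0.1  0.3 -0.7] open 0.25
[[ 0.0503  0.9968  0.0628]
 [-0.5019  0.0796 -0.8612]
 [-0.8634  0.0118  0.5043]]
tcp in deck [-13.1  76.6 120.8] F deck [-0.6  0.2 -0.5]
tool shift [60.7 -2.9 -1.2]
rot err deg [-0.01  0.29 -0.77]
```

View pics/w5.png

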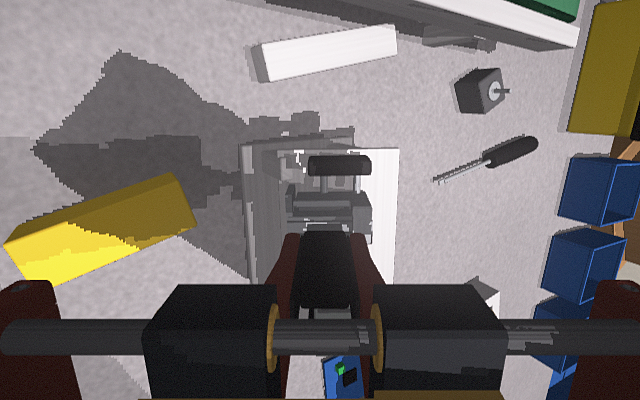

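View pics/w5_c240_80.png

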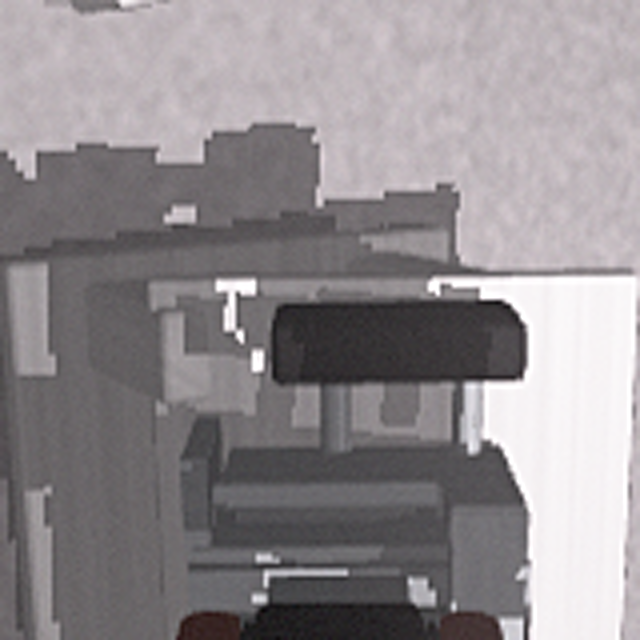

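View pics/s5_c280_170.png

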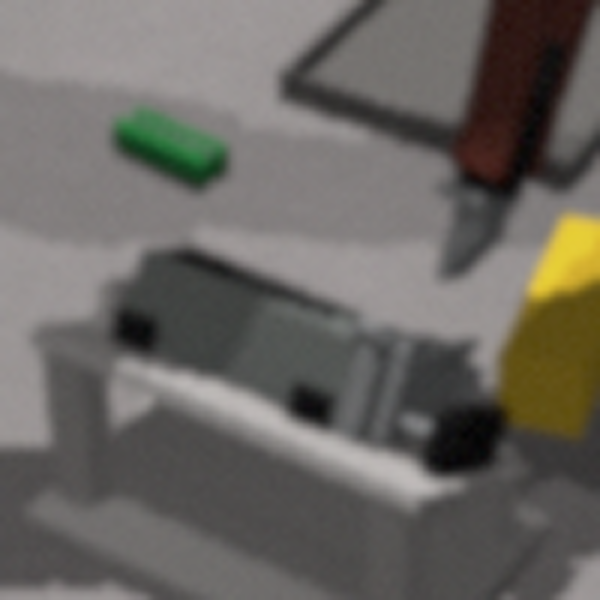

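```bash
python3 - <<'E'
from deckfit import *
W=load('w5'); v=np.load('deck.npy'); R=deckR(v[3])
for n,P in dict(house96=(-14,96,26),house108=(-14,108,26),jaw72=(-14,72,44),jaw74=(-14,75,44),lip67=(-14,67,34),lip64=(-14,64,34),wall64=(-14,64,38),wall56=(-14,56.5,38),nose8=(8,64,47),nose22=(22,64,47),wallend=(-40,62,38),cheek=(-36,70,33)).items():
    p=proj(W,R@np.array(P,float)+v[:3])[0]; print(n,((p-[240,80]+.5)*4).round(0))
im=cv2.imread('pics/w5.png')[175:240,280:380].astype(float)
cv2.imwrite('pics/w5z.png',np.clip(cv2.resize(im,None,fx=8,fy=8,interpolation=cv2.INTER_NEAREST)*1.6,0,255).astype(np.uint8))
E
```

```text
house96 [325. 387.]
house108 [325. 325.]
jaw72 [325. 536.]
jaw74 [325. 520.]
lip67 [325. 544.]
lip64 [325. 558.]
wall64 [325. 566.]
wall56 [325. 603.]
nose8 [445. 582.]
nose22 [521. 582.]
wallend [188. 576.]
cheek [210. 527.]
```

View pics/w5z.png

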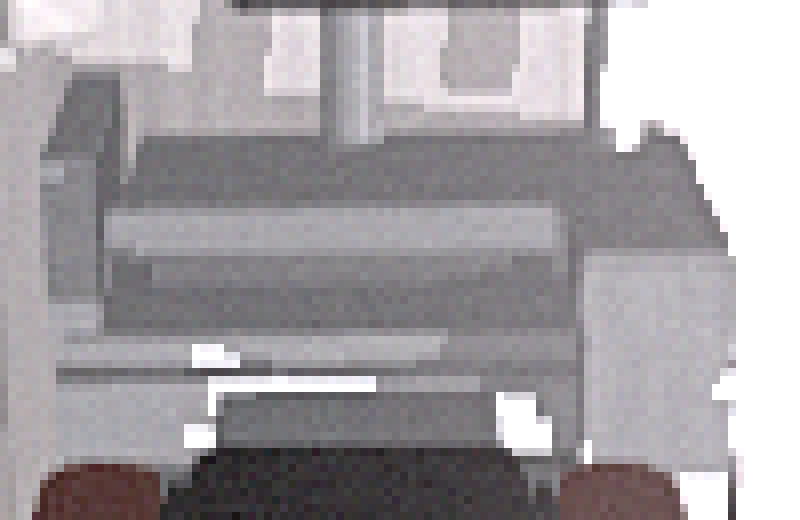

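```bash
python3 - <<'E'
from deckfit import *
W=load('w5'); s=env.get_state(); R=s['orientation'];p=s['tool_pos']
def tool(u,v,x):
    o,d=ray(W,u,v); o=R.T@(o-p); d=R.T@d; return (o+d*(x-o[0])/d[0])
g=cv2.cvtColor(W['color'],cv2.COLOR_BGR2GRAY)
print(g[225:240,324]); print(g[296:316,324]); print(g[270,288:360])
print('bottom +y edge',tool(324,230.5,8)); print('top -y edge',tool(324,308,-32)); print(tool(300,290,-32),tool(350,290,-32))
E
```

```text
[70 71 74 71 77 59 32 37 31 36 38 32 36 33 31]
[17 20 27 15 22 10 17 23 20 21 15 16 27 54 54 59 61 79 88 88]
[43 35 39 41 35 39 36 25 19 30 23 22 27 26 22 32 22 22 26 21 23 28 21 26
 30 22 22 22 23 23 28 21 28 34 28 24 32 25 26 24 28 29 27 29 31 29 24 32
 34 28 31 31 32 35 33 37 35 31 38 30 39 36 41 39 40 40 41 45 46 47 50 46]
bottom +y edge [8.    9.226 1.673]
top -y edge [-32.    -10.797   1.693]
[-32.     -1.819  -8.638] [-32.     -1.827  12.894]
```

The measurements through the wrist camera agree: the wall lip is predicted at row 544 and seen at 545, and the wedge sits at tool y −0.8, z +2 in the camera's terms. I'll make small corrections and descend to just above the mouth.

Call:
{"api": "move_arm", "payload": {
  "series": [
    [0,[10,-1,-1],0],
    [0,[12,0,-1],0],
    [0,[8,0,0],0],
    [0,[4,0,0],0],
    [0,[0,0,0],0]
  ]
}}

```text
t: 13.52
tool_pos: [638.0, 8.5, 137.0]
orientation: [[0.048, 0.997, 0.063], [-0.502, 0.079, -0.861], [-0.863, 0.01, 0.505]]
force: [0.3, 0.2, -1.2]
opening: 0.245
```

```bash
python3 st.py; python3 rel.py; python3 -c "
from h import *
shot('wrist','w6');shot('scene','s6')
im=cv2.imread('pics/w6.png')[165:245,275:385].astype(float)
cv2.imwrite('pics/w6z.png',np.clip(cv2.resize(im,None,fx=7,fy=7,interpolation=cv2.INTER_NEAREST)*1.6,0,255).astype(np.uint8))
crop('s6',310,190,380,260,8)"
```

```text
t 13.525 q [ 0.0344  0.6627 -0.6     1.6323  0.8696  1.331  -2.3862] tcp [638.    8.5 137. ] F [ 0.3  0.2 -1.2] open 0.245
[[ 0.0485  0.9968  0.0633]
 [-0.5024  0.0791 -0.861 ]
 [-0.8632  0.0099  0.5047]]
tcp in deck [-15.4  75.7  84.9] F deck [-0.8  0.3 -1. ]
rot err deg [ 0.02  0.31 -0.67]
```

View pics/w6z.png

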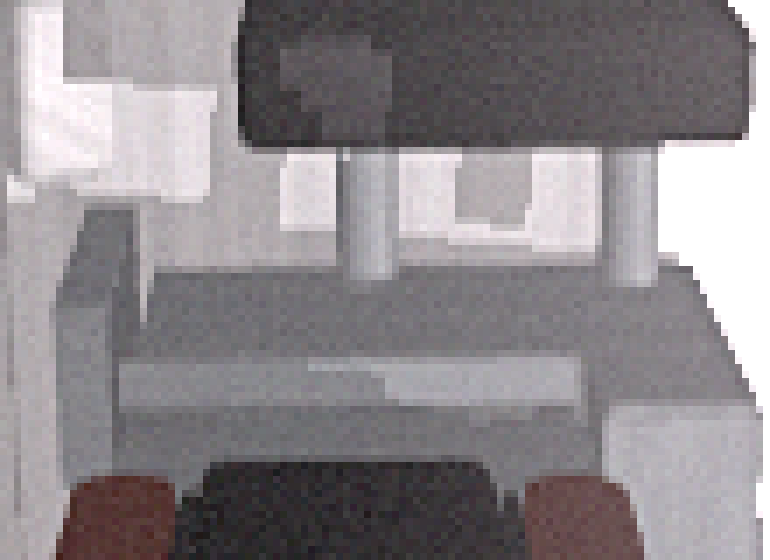

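View pics/s6_c310_190.png

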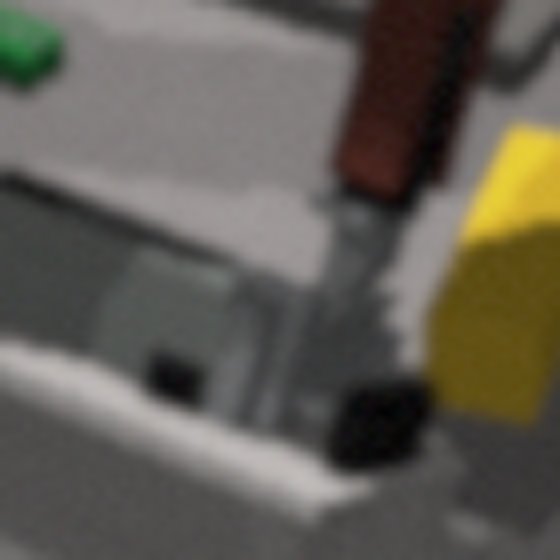

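The blade tip is at the mouth with no force yet. I'll descend slowly and watch the force.

Call:
{"api": "move_arm", "payload": {
  "series": [
    [0,[2,0,0],0],
    [0,[2,0,0],0],
    [0,[0,0,0],0]
  ]
}}

```text
t: 14.0
tool_pos: [638.1, 6.7, 133.8]
orientation: [[0.049, 0.997, 0.063], [-0.503, 0.079, -0.861], [-0.863, 0.01, 0.505]]
force: [0.7, -0.9, -0.9]
opening: 0.248
```

```bash
python3 rel.py
```

```text
tcp in deck [-15.4  75.7  81.2] F deck [ 0.4  0.7 -1.2]
rot err deg [ 0.03  0.31 -0.67]
```

Call:
{"api": "move_arm", "payload": {
  "series": [
    [0,[2,0,0],0],
    [0,[2,0,0],0],
    [0,[0,0,0],0]
  ]
}}

```text
t: 14.38
tool_pos: [638.2, 5.6, 130.8]
orientation: [[0.049, 0.997, 0.064], [-0.502, 0.08, -0.861], [-0.864, 0.01, 0.504]]
force: [-3.2, 2.6, 5.0]
opening: 0.252
```

```bash
python3 rel.py
```

```text
tcp in deck [-15.9  75.7  78.1] F deck [-0.  -3.   5.7]
rot err deg [ 0.04  0.27 -0.71]
```

Contact: about 5.7 N axial and −3 N along y, which fits the jaw riding the ramp. I'll carry on gently.

Call:
{"api": "move_arm", "payload": {
  "series": [
    [0,[2,0,0],0],
    [0,[2,0,0],0],
    [0,[0,0,0],0]
  ]
}}

```text
t: 14.75
tool_pos: [638.4, 3.7, 127.3]
orientation: [[0.049, 0.997, 0.064], [-0.502, 0.08, -0.861], [-0.864, 0.01, 0.504]]
force: [-2.7, 3.9, 5.1]
opening: 0.247
```

```bash
python3 rel.py;python3 -c "
from h import *
shot('wrist','w7')
im=cv2.imread('pics/w7.png')[165:245,275:385].astype(float)
cv2.imwrite('pics/w7z.png',np.clip(cv2.resize(im,None,fx=7,fy=7,interpolation=cv2.INTER_NEAREST)*1.6,0,255).astype(np.uint8))"
```

```text
tcp in deck [-16.   75.8  74.1] F deck [-1.  -2.4  6.5]
rot err deg [ 0.04  0.26 -0.72]
```

View pics/w7z.png

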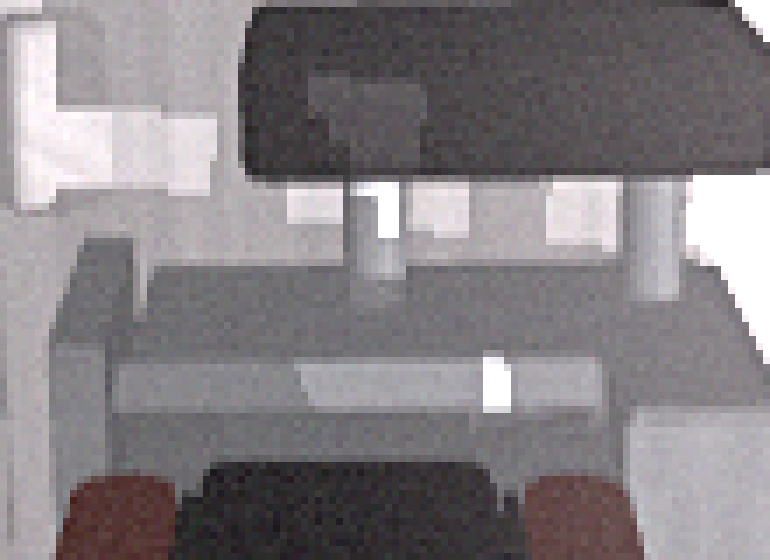

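The wedge moves in at a steady 6.5 N and the jaw is nearing the housing (rails now rows 175–300). Continuing.

Call:
{"api": "move_arm", "payload": {
  "series": [
    [0,[2,0,0],0],
    [0,[2,0,0],0],
    [0,[2,0,0],0],
    [0,[2,0,0],0],
    [0,[0,0,0],0]
  ]
}}

```text
t: 15.42
tool_pos: [638.8, 0.1, 120.6]
orientation: [[0.049, 0.997, 0.064], [-0.501, 0.08, -0.862], [-0.864, 0.01, 0.504]]
force: [-3.6, 4.5, 5.8]
opening: 0.25
```

```bash
python3 rel.py
```

```text
tcp in deck [-16.3  75.8  66.5] F deck [-1.2 -3.3  7.4]
rot err deg [ 0.06  0.24 -0.73]
```

Call:
{"api": "move_arm", "payload": {
  "series": [
    [0,[2,0,0],0],
    [0,[2,0,0],0],
    [0,[2,0,0],0],
    [0,[2,0,0],0],
    [0,[0,0,0],0]
  ]
}}

```text
t: 16.05
tool_pos: [639.2, -4.7, 113.0]
orientation: [[0.049, 0.997, 0.064], [-0.502, 0.08, -0.861], [-0.864, 0.01, 0.504]]
force: [-2.6, 5.3, 3.1]
opening: 0.254
```

```bash
python3 rel.py
```

```text
tcp in deck [-15.9  76.   57.5] F deck [-3.2 -2.2  5.4]
rot err deg [ 0.05  0.26 -0.69]
```

Call:
{"api": "move_arm", "payload": {
  "series": [
    [0,[2,0,0],0],
    [0,[1,0,0],0],
    [0,[1,0,0],0],
    [0,[0,0,0],0]
  ]
}}

```text
t: 16.55
tool_pos: [639.5, -5.8, 111.4]
orientation: [[0.05, 0.997, 0.063], [-0.502, 0.08, -0.861], [-0.863, 0.011, 0.504]]
force: [-7.5, 9.1, 16.2]
opening: 0.25
```

```bash
python3 rel.py
```

```text
tcp in deck [-15.7  76.2  55.6] F deck [-0.2 -6.8 18.8]
rot err deg [ 0.02  0.29 -0.76]
```

Force rose to 19 N with only 1.9 mm of the last 4 mm made. That may be home, though my geometry says about 3 mm is left. I'll look.

```bash
python3 -c "
from h import *
shot('wrist','w8');shot('scene','s8');shot('top','t8')
im=cv2.imread('pics/w8.png')[165:245,275:385].astype(float)
cv2.imwrite('pics/w8z.png',np.clip(cv2.resize(im,None,fx=7,fy=7,interpolation=cv2.INTER_NEAREST)*1.6,0,255).astype(np.uint8))
im=cv2.imread('pics/s8.png')[190:260,310:380].astype(float)
cv2.imwrite('pics/s8z.png',np.clip(cv2.resize(im,None,fx=8,fy=8,interpolation=cv2.INTER_CUBIC)*1.6-40,0,255).astype(np.uint8))
s=env.get_state(); print(s['force'],s['tool_pos'])"
```

```text
[-7.64788462  9.16715992 15.34881647] [639.55368987  -5.77688761 111.45703263]
```

View pics/w8z.png

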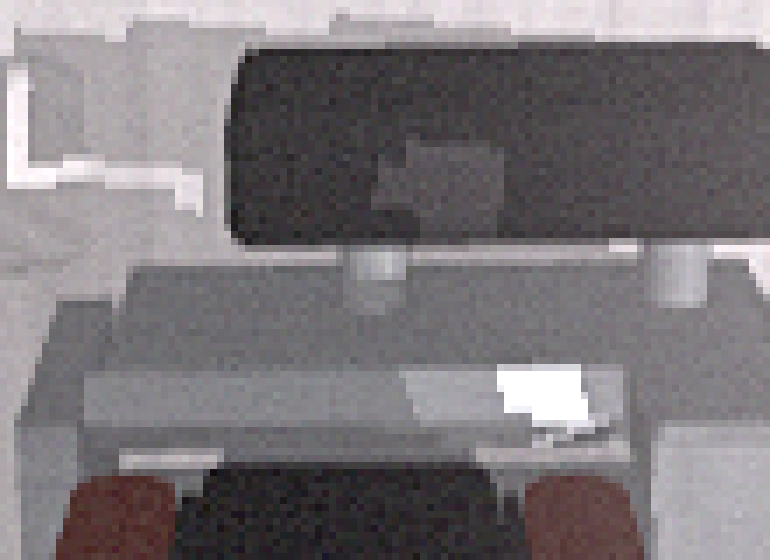

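View pics/s8z.png

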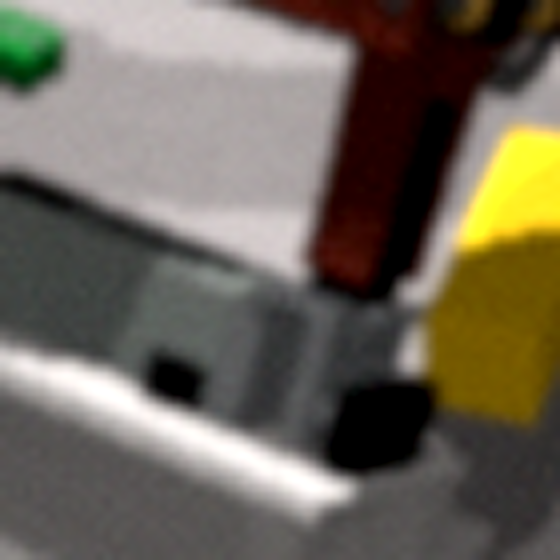

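Call:
{"api": "move_arm", "payload": {
  "series": [
    [0,[1,0,0],0],
    [0,[0,0,0],0]
  ]
}}

```text
t: 16.95
tool_pos: [639.9, -5.9, 111.3]
orientation: [[0.051, 0.997, 0.063], [-0.502, 0.08, -0.861], [-0.863, 0.012, 0.504]]
force: [-7.5, 9.6, 20.2]
opening: 0.248
```

```bash
python3 rel.py
```

```text
tcp in deck [-15.7  76.5  55.4] F deck [ 1.4 -6.8 22.6]
rot err deg [ 0.01  0.28 -0.82]
```

```bash
python3 - <<'E'
from deckfit import *
v=np.load('deck.npy'); D=deckR(v[3])
def dk(W,u,w,z):
    o,d=ray(W,u,w); o=D.T@(o-v[:3]); d=D.T@d; return o+d*(z-o[2])/d[2]
A,B=load('w5'),load('w8')
for z in (26,34,40,44): print(z,'back closed',dk(A,322,175+135/8,z)[1],'now',dk(B,322,165+265/7,z)[1],'| top strip far edge',dk(A,322,175+205/8,z)[1],dk(B,322,165+370/7,z)[1],'| strip near edge',dk(A,322,175+255/8,z)[1],dk(B,322,165+428/7,z)[1])
print('house',dk(A,322,80+380/4,26),dk(B,322,165+245/7,26))
print('nose near-left/far', dk(A,353,175+250/8,47), dk(B,368,165+425/7,47))
print('shoulder rim', [dk(B,275+c/7,165+r/7,43) for c,r in((120,455),(630,442),(475,468))])
E
```

```text
26 back closed 83.53166060291845 now 94.23803910176889 | top strip far edge 76.43893110878946 84.93310058288584 | strip near edge 71.308850136492 79.69096148957333
34 back closed 85.71928979102192 now 96.70369129807523 | top strip far edge 78.84658947503459 87.78501614656517 | strip near edge 73.87565280692485 82.76048690573168
40 back closed 87.36001168209953 now 98.55293044530498 | top strip far edge 80.65233324971847 89.92395281932465 | strip near edge 75.8007548097495 85.06263096785044
44 back closed 88.45382627615126 now 99.78575654345815 | top strip far edge 81.85616243284103 91.34991060116434 | strip near edge 77.08415614496595 86.59739367592962
house [-12.992  96.924  26.   ] [-15.5    95.984  26.   ]
nose near-left/far [ 9.381 78.481 47.   ] [ 9.    87.956 47.   ]
shoulder rim [array([-31.795,  83.99 ,  43.   ]), array([ 7.976, 85.015, 43.   ]), array([-4.08, 82.86, 43.  ])]
```

The catch has opened about 10 mm. The push force is above the 10–20 N that driving it takes, and the wedge no longer advances, so it feels like a hard stop. One more mm to confirm.

Call:
{"api": "move_arm", "payload": {
  "series": [
    [0,[1,0,0],0],
    [0,[0,0,0],0]
  ]
}}

```text
t: 17.2
tool_pos: [640.3, -5.9, 111.1]
orientation: [[0.052, 0.997, 0.063], [-0.502, 0.081, -0.861], [-0.864, 0.013, 0.504]]
force: [-6.7, 10.4, 22.1]
opening: 0.25
```

```bash
python3 rel.py
```

```text
tcp in deck [-15.8  76.9  55.2] F deck [ 1.6 -5.9 24.6]
rot err deg [ 0.01  0.27 -0.89]
```

That is a firm stop, with the tool starting to pivot about the shoulder contact. I'll relax the push, open a little, and withdraw along the tool axis.

Call:
{"api": "move_arm", "payload": {
  "series": [
    [0,[-2,0,0],0],
    [0,[-1,0,0],0],
    [0.4,[0,0,0],0],
    [0.4,[0,0,0],0],
    [0.4,[0,0,0],0]
  ]
}}

```text
t: 17.82
tool_pos: [639.2, -7.9, 110.0]
orientation: [[0.047, 0.997, 0.063], [-0.503, 0.078, -0.861], [-0.863, 0.009, 0.505]]
force: [-0.6, -1.0, 0.2]
opening: 0.401
```

```bash
python3 rel.py; python3 st.py
```

```text
tcp in deck [-14.6  75.7  53.3] F deck [ 0.9 -0.6 -0.3]
rot err deg [-0.01  0.36 -0.6 ]
t 17.825 q [ 0.0498  0.6892 -0.5842  1.6579  0.8984  1.2856 -2.4032] tcp [639.2  -7.9 110. ] F [-0.6 -1.   0.2] open 0.401
[[ 0.0473  0.9969  0.0628]
 [-0.5033  0.0781 -0.8606]
 [-0.8628  0.0091  0.5054]]
```

Released cleanly. Backing off to look.

Call:
{"api": "move_arm", "payload": {
  "series": [
    [0.4,[-12,0,0],0],
    [0.4,[-30,0,0],0],
    [0.7,[-45,0,0],0],
    [1,[-30,-20,0],0],
    [1,[0,-20,0],0],
    [1,[0,0,0],0]
  ]
}}

```text
t: 18.58
tool_pos: [593.3, 49.4, 212.3]
orientation: [[0.05, 0.997, 0.064], [-0.503, 0.081, -0.861], [-0.863, 0.011, 0.505]]
force: [0.4, -0.2, -0.2]
opening: 0.821
```

```bash
python3 rel.py; python3 -c "
from h import *
shot('wrist','w9');shot('scene','s9');shot('top','t9')
crop('w9',240,100,400,250,5)
im=cv2.imread('pics/s9.png')[195:265,295:385].astype(float)
cv2.imwrite('pics/s9z.png',np.clip(cv2.resize(im,None,fx=8,fy=8,interpolation=cv2.INTER_CUBIC)*1.6-40,0,255).astype(np.uint8))"
```

```text
tcp in deck [-15.9  34.1 172.2] F deck [ 0.   0.4 -0.3]
rot err deg [ 0.06  0.33 -0.77]
```

View pics/w9_c240_100.png

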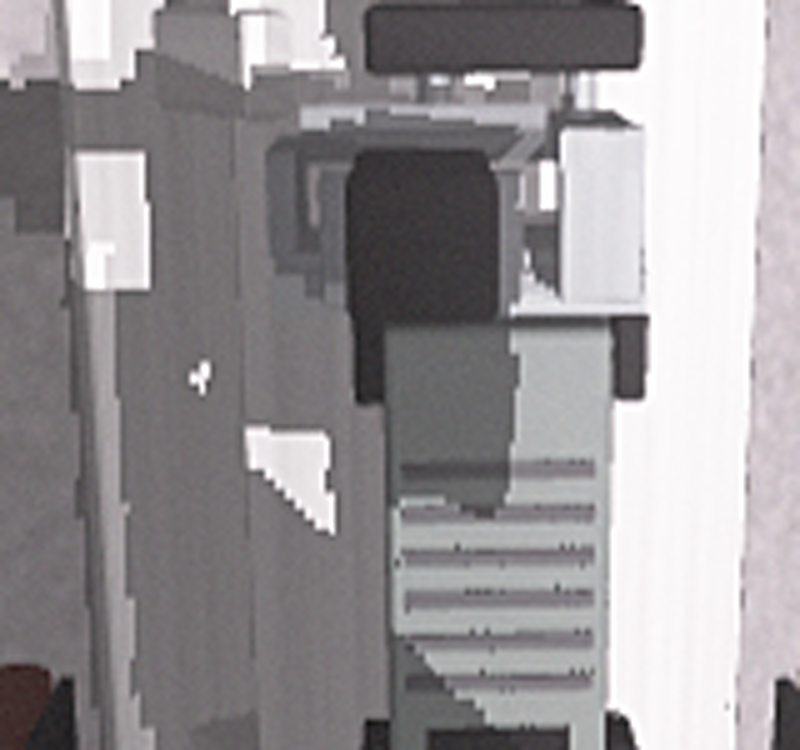

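View pics/s9z.png

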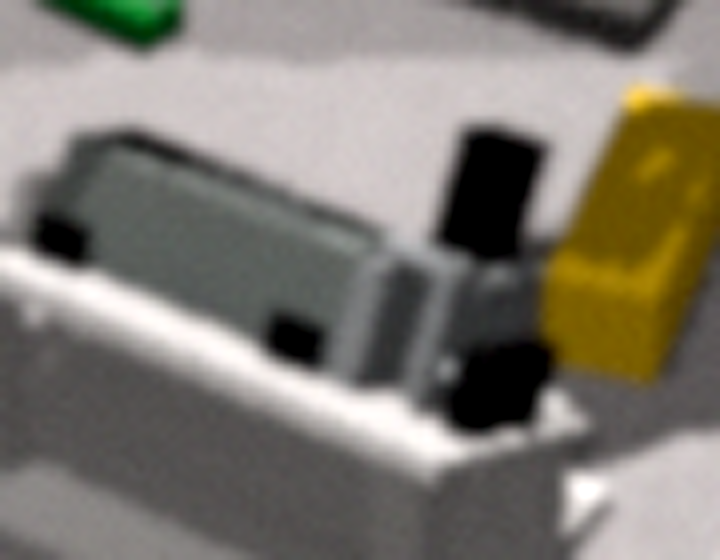

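```bash
python3 - <<'E'
from deckfit import *
W=load('w9');g=cv2.cvtColor(W['color'],cv2.COLOR_BGR2GRAY)
for r in (136,145,155,160): print(r,g[r,300:348].tolist())
print(g[122:172,325].tolist())
print(200,g[200,310:368].tolist())
v=np.load('deck.npy'); D=deckR(v[3]); 
o,_=ray(W,320,200); print('cam in deck',D.T@(o-v[:3]))
for h in (0,3): 
  for x in(-25,-3):
    print(h,[proj(W,D@np.array([x-1,74.5+y,z+h])+v[:3])[0].round(1).tolist() for y in(-11,11) for z in (43,83)])
print([proj(W,D@np.array([x,55,40])+v[:3])[0].round(1) for x in(-20,20)])
E
```

```text
136 [74, 102, 132, 109, 91, 97, 97, 102, 103, 56, 53, 54, 54, 49, 58, 53, 58, 58, 55, 54, 59, 57, 61, 60, 60, 63, 54, 59, 58, 61, 63, 62, 62, 62, 61, 63, 60, 63, 58, 88, 130, 127, 123, 125, 205, 152, 148, 154]
145 [76, 77, 96, 99, 90, 101, 96, 98, 100, 50, 51, 52, 55, 58, 55, 54, 53, 52, 58, 52, 59, 59, 56, 60, 60, 58, 58, 59, 60, 56, 62, 60, 58, 65, 59, 62, 61, 62, 59, 68, 136, 126, 125, 126, 114, 82, 83, 88]
155 [115, 90, 97, 97, 88, 98, 95, 94, 97, 65, 43, 52, 49, 52, 53, 54, 53, 53, 57, 57, 57, 53, 55, 55, 60, 58, 58, 57, 56, 57, 59, 57, 61, 59, 59, 58, 61, 63, 61, 69, 131, 126, 121, 121, 194, 212, 216, 86]
160 [120, 122, 121, 124, 108, 117, 121, 119, 128, 72, 45, 50, 54, 53, 49, 55, 54, 51, 52, 54, 52, 52, 56, 53, 60, 54, 56, 59, 58, 56, 58, 58, 60, 58, 58, 61, 60, 62, 57, 68, 130, 117, 155, 150, 231, 224, 219, 224]
[172, 111, 119, 113, 94, 99, 107, 87, 53, 58, 58, 57, 54, 55, 63, 61, 59, 59, 56, 58, 59, 59, 61, 58, 57, 59, 59, 56, 58, 58, 59, 62, 57, 58, 55, 56, 57, 59, 54, 55, 51, 53, 59, 76, 97, 104, 103, 104, 104, 102]
200 [119, 119, 117, 122, 125, 124, 127, 69, 83, 100, 196, 172, 172, 172, 173, 162, 166, 169, 171, 111, 116, 117, 96, 100, 102, 99, 102, 100, 100, 98, 97, 171, 167, 169, 166, 166, 168, 156, 167, 167, 167, 164, 167, 163, 169, 162, 168, 170, 160, 191, 175, 176, 227, 252, 248, 247, 248, 247]
cam in deck [-15.549 111.57  335.302]
0 [[310.0, 155.9], [308.1, 164.7], [309.7, 129.7], [307.8, 134.7]]
0 [[335.7, 155.9], [337.8, 164.7], [336.0, 129.8], [338.1, 134.7]]
3 [[309.9, 156.4], [308.0, 165.4], [309.6, 130.1], [307.6, 135.2]]
3 [[335.9, 156.4], [337.9, 165.4], [336.1, 130.1], [338.3, 135.2]]
[array([317.1, 165. ]), array([363.1, 165. ])]
```

Wedge standing, catch open: the nose edge (crop row ~305) is clear of the module end (row 320). As an independent check on the wedge's seating height, I'll compare the grip with the module corners within the scene view.

```bash
python3 - <<'E'
from deckfit import *
S=load('s9'); v=np.array([565.5,-50.4,73.5,.08]); 
Dk=deckR(v[3])
im=cv2.imread('pics/s9z.png')
P=lambda q:((proj(S,Dk@np.array(q,float)+v[:3])[0]-[295,195]+.5)*8)
for q in [(20,-55,40),(20,55,40),(24,56.5,38),(24,67,34),(24,56.5,0)]: 
    p=P(q); print(q,p.round(0)); cv2.circle(im,tuple(int(a) for a in p),4,(0,0,255),1)
for h,c in ((0,(0,255,0)),(4,(255,0,0))):
    for x in(-25,-3):
        for y in (63.5,85.5):
            for z in (43,83):
                p=P((x,y,z+h)); cv2.circle(im,tuple(int(a) for a in p),4,c,1); print(h,x,y,z,p.round(0))
cv2.imwrite('pics/s9chk.png',im)
E
```

```text
(20, -55, 40) [ 64. 126.]
(20, 55, 40) [357. 248.]
(24, 56.5, 38) [353. 257.]
(24, 67, 34) [379. 282.]
(24, 56.5, 0) [318. 376.]
0 -25 63.5 43 [453. 239.]
0 -25 63.5 83 [489. 116.]
0 -25 85.5 43 [514. 264.]
0 -25 85.5 83 [551. 140.]
0 -3 63.5 43 [420. 243.]
0 -3 63.5 83 [456. 119.]
0 -3 85.5 43 [481. 269.]
0 -3 85.5 83 [519. 143.]
4 -25 63.5 43 [457. 226.]
4 -25 63.5 83 [493. 104.]
4 -25 85.5 43 [518. 251.]
4 -25 85.5 83 [555. 128.]
4 -3 63.5 43 [423. 231.]
4 -3 63.5 83 [460. 106.]
4 -3 85.5 43 [485. 256.]
4 -3 85.5 83 [523. 131.]
```

View pics/s9chk.png

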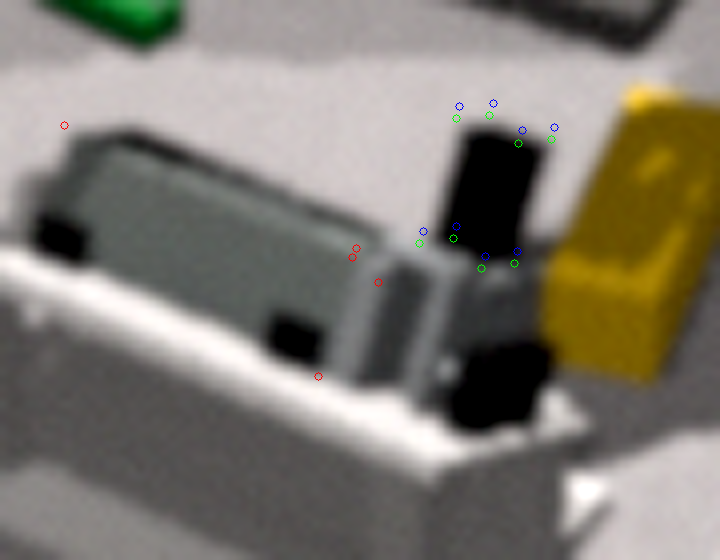

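The grip sits where a seated wedge should, not 4 mm higher, which agrees with the force stop. Next is the module grasp: jaws across deck x, fingers between the stubs.

```bash
python3 rel.py -1.5 -1 60
```

```text
tcp in deck [-15.5  35.1 170.6] F deck [ 0.3 -0.8 -0.4]
tool shift [110.2 -37.4  13.4]
rot err deg [-0.02  0.32 -0.66]
```

Call:
{"api": "move_arm", "payload": {
  "series": [
    [1,[15,-15,5],0],
    [1,[30,-15,5],0],
    [1,[35,-7,3],0],
    [1,[30,0,0],0],
    [1,[0,0,0],0],
    [1,[0,0,0],0]
  ]
}}

```text
t: 19.48
tool_pos: [563.8, -19.8, 122.8]
orientation: [[0.049, 0.997, 0.063], [-0.502, 0.079, -0.861], [-0.864, 0.011, 0.504]]
force: [-0.8, 0.9, -0.3]
opening: 1.0
```

```bash
python3 rel.py -1.5 -1 12; python3 -c "
from h import *
shot('wrist','w10');shot('scene','s10')
crop('s10',270,170,400,290,5)"
```

```text
tcp in deck [-2.7 -0.4 61.3] F deck [-1.  -0.7  0.3]
tool shift [49.2 -1.3  1. ]
rot err deg [ 0.02  0.26 -0.71]
```

View pics/w10.png

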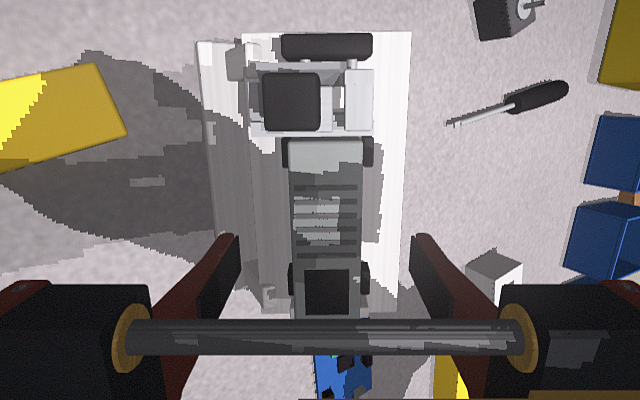

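View pics/s10_c270_170.png

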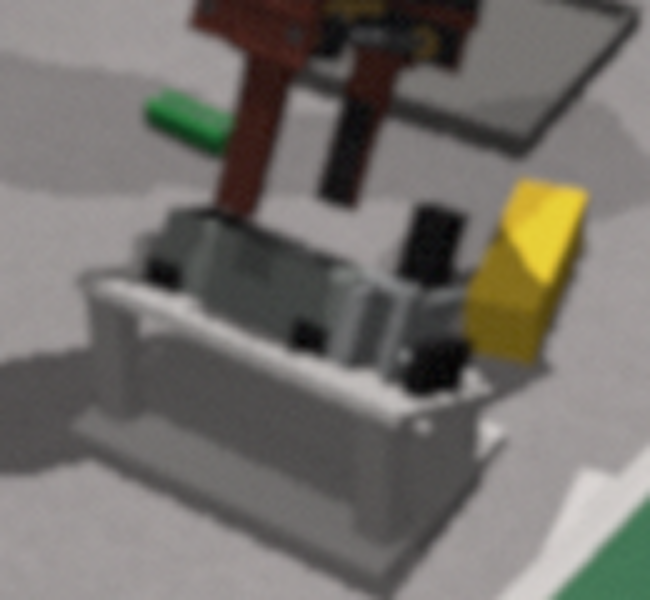

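The module (columns 290–362) is centred between the fingers (238, 412), and the wedge and open catch look unchanged. Descending.

Call:
{"api": "move_arm", "payload": {
  "series": [
    [1,[15,0,1],0],
    [1,[15,-1,0],0],
    [1,[10,0,0],0],
    [1,[5,0,0],0],
    [1,[3,0,0],0],
    [1,[0,0,0],0]
  ]
}}

```text
t: 20.32
tool_pos: [564.5, -45.7, 81.3]
orientation: [[0.049, 0.997, 0.063], [-0.502, 0.079, -0.861], [-0.863, 0.01, 0.505]]
force: [0.7, -0.3, -0.6]
opening: 0.998
```

```bash
python3 rel.py -1.5 -1 12
```

```text
tcp in deck [-1.1 -1.5 12.4] F deck [-0.   0.7 -0.7]
tool shift [ 0.4  0.5 -0.4]
rot err deg [ 0.02  0.31 -0.67]
```

Call:
{"api": "move_arm", "payload": {
  "series": [
    [0,[0,0,0],0],
    [0,[0,0,0],0],
    [0,[0,0,0],0],
    [0,[0,0,0],0],
    [0,[0,0,0],0],
    [0,[0,0,0],0],
    [0,[0,0,0],0]
  ]
}}

```text
t: 21.2
tool_pos: [564.5, -45.6, 81.3]
orientation: [[0.049, 0.997, 0.064], [-0.502, 0.079, -0.861], [-0.863, 0.01, 0.504]]
force: [-0.2, 0.9, -1.0]
opening: 0.452
```

```bash
python3 rel.py; python3 -c "
from h import *
s=env.get_state(); print(s['opening'],s['ft_torque'])
shot('wrist','w11')"
```

```text
tcp in deck [-1.2 -1.6 12.4] F deck [-1.3 -0.1 -0.4]
rot err deg [ 0.03  0.3  -0.67]
0.4518635988204366 [0.67918793 0.19271812 0.00505134]
```

View pics/w11.png

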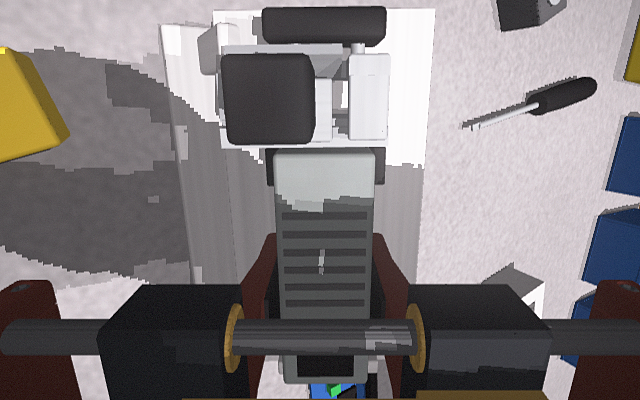

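The module is gripped at 40 mm, and the nose edge (row ~140) is clear of the module end (row 150). I'll draw it straight out slowly.

Call:
{"api": "move_arm", "payload": {
  "series": [
    [0,[-4,0,0],0],
    [0,[-6,0,0],0],
    [0,[-6,0,0],0],
    [0,[-8,0.5,0],0],
    [0,[0,0,0],0]
  ]
}}

```text
t: 21.88
tool_pos: [564.3, -33.0, 102.8]
orientation: [[0.05, 0.997, 0.063], [-0.502, 0.08, -0.861], [-0.863, 0.011, 0.504]]
force: [-0.5, 0.4, -2.7]
opening: 0.449
```

```bash
python3 rel.py; python3 -c "
from h import *
s=env.get_state(); print(s['opening'],s['ft_torque'])"
```

```text
tcp in deck [-1.3 -0.8 37.3] F deck [-1.7 -0.5 -2.1]
rot err deg [ 0.01  0.29 -0.75]
0.4491406295092261 [ 0.75981989  0.22896843 -0.00203066]
```

Free: only the module's weight shows (about 2 N). Continuing out.

Call:
{"api": "move_arm", "payload": {
  "series": [
    [0,[-10,0,0],0],
    [0,[-15,0.5,0],0],
    [0,[-20,0,0],0],
    [0,[-30,0,0],0],
    [0,[-30,0,0],0],
    [0,[0,0,0],0]
  ]
}}

```text
t: 22.62
tool_pos: [560.3, 21.7, 195.2]
orientation: [[0.054, 0.997, 0.063], [-0.501, 0.082, -0.862], [-0.864, 0.014, 0.503]]
force: [0.4, 0.5, -2.3]
opening: 0.459
```

```bash
python3 st.py; python3 -c "
from h import *
shot('wrist','w12');shot('scene','s12')
crop('s12',250,140,400,290,4)"
```

```text
t 22.625 q [ 0.0499  0.4931 -0.6606  1.7659  0.778   1.3578 -2.4048] tcp [560.3  21.7 195.2] F [ 0.4  0.5 -2.3] open 0.459
[[ 0.0536  0.9966  0.0633]
 [-0.5006  0.0817 -0.8618]
 [-0.864   0.0145  0.5032]]
```

View pics/w12.png

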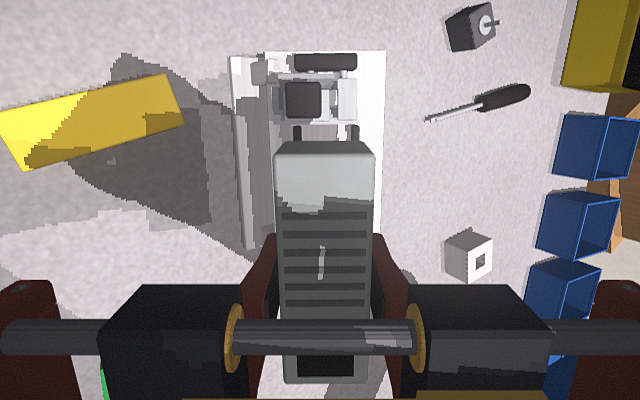

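View pics/s12_c250_140.png

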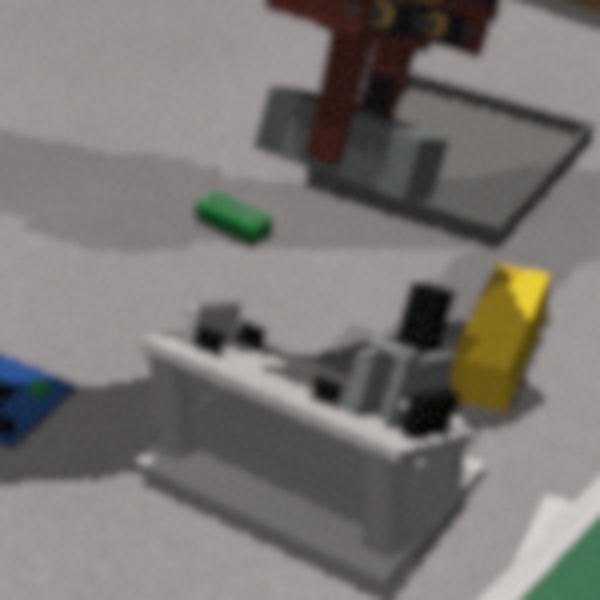

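The module is out and the wedge and catch are undisturbed. To level the tool again I'll do the mirror trick on the robot's left (azimuth about 95°), spinning −90° on the way to keep joint 7 in range. First I'll check what stands there.

```bash
python3 - <<'E'
from deckfit import *
T=load('top0');S=load('scene0')
for n,p in dict(crate_bot=(393,140),crate_botL=(363,126),crate_botR=(425,130)).items(): print(n,onz(S,*p,0))
print('crate topcorner tri',tri((S,395,118),(T,95,250)))
print('top box edges at z=0/100/200:',[onz(T,95,250,z).round(0) for z in (0,100,200)],[onz(T,95,335,z).round(0) for z in (0,100,200)])
# wrist0 box corners
W=load('wrist0')
for p in [(326,168),(400,380),(445,124),(496,137)]: print(p,[onz(W,*p,z).round(0).tolist() for z in (0,60,120,180)])
crop('scene0',330,0,520,170,4)
E
```

```text
crate_bot [378.104 581.17    0.   ]
crate_botL [224.161 606.896   0.   ]
crate_botR [431.433 720.707   0.   ]
crate topcorner tri (array([422.419, 514.754, 127.653]), [2.75, 2.75])
top box edges at z=0/100/200: [array([435., 584.,   0.]), array([427., 532., 100.]), array([418., 479., 200.])] [array([227., 564.,   0.]), array([238., 513., 100.]), array([249., 462., 200.])]
(326, 168) [[231.0, 580.0, 0.0], [219.0, 585.0, 60.0], [207.0, 590.0, 120.0], [195.0, 594.0, 180.0]]
(400, 380) [[549.0, 567.0, 0.0], [487.0, 574.0, 60.0], [426.0, 581.0, 120.0], [364.0, 587.0, 180.0]]
(445, 124) [[233.0, 720.0, 0.0], [221.0, 703.0, 60.0], [208.0, 686.0, 120.0], [196.0, 668.0, 180.0]]
(496, 137) [[267.0, 769.0, 0.0], [249.0, 744.0, 60.0], [232.0, 719.0, 120.0], [214.0, 694.0, 180.0]]
```

View pics/scene0_c330_0.png

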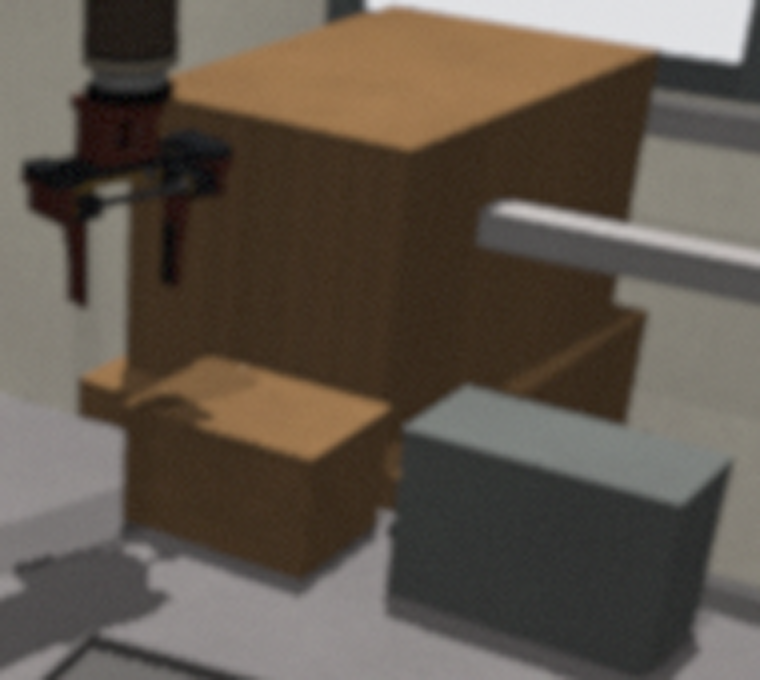

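```bash
python3 - <<'E'
from h import *
s=env.get_state();R=s['orientation'];p=s['tool_pos']
o,R2=plan(R,[((np.array([350,330,320])-p)/9,-.1745)]*9); print(o)
o,R3=plan(R2,[((np.array([-40,430,335])-[350,330,320])/8,0)]*1); print(o); print(R3.round(3))
E
```

```text
[[[-31, -20, -24], -0.1745], [[-31, -16, -27], -0.1745], [[-31, -11, -30], -0.1745], [[-31, -6, -31], -0.1745], [[-31, 0, -31], -0.1745], [[-31, 5, -31], -0.1745], [[-31, 11, -30], -0.1745], [[-31, 16, -27], -0.1745], [[-31, 20, -24], -0.1745]]
[[[-10, 13, -48], 0]]
[[ 0.049 -0.063  0.997]
 [-0.503  0.861  0.079]
 [-0.863 -0.505  0.01 ]]
```

Call:
{"api": "move_arm", "payload": {
  "series": [
    [0,[-31,-20,-24],-0.1745],
    [0,[-31,-16,-27],-0.1745],
    [0,[-31,-11,-30],-0.1745],
    [0,[-31,-6,-31],-0.1745],
    [0,[-31,0,-31],-0.1745],
    [0,[-31,5,-31],-0.1745],
    [0,[-31,11,-30],-0.1745],
    [0,[-31,16,-27],-0.1745],
    [0,[-31,20,-24],-0.1745]
  ]
}}

```text
t: 23.85
tool_pos: [350.0, 330.9, 321.2]
orientation: [[0.046, -0.068, 0.997], [-0.504, 0.86, 0.082], [-0.862, -0.506, 0.005]]
force: [1.8, 1.1, -3.0]
opening: 0.454
```

```bash
python3 st.py
```

```text
t 23.85 q [-0.4143  0.5245 -0.9761  1.521   0.5607  1.8493 -1.3502] tcp [350.  330.9 321.2] F [ 1.8  1.1 -3. ] open 0.454
[[ 0.0459 -0.0682  0.9966]
 [-0.5044  0.8595  0.0821]
 [-0.8622 -0.5065  0.0051]]
```

Call:
{"api": "move_arm", "payload": {
  "series": [
    [0,[34,20,-5],0],
    [0,[-4,16,-48],0],
    [0,[-4,16,-48],0],
    [0,[-4,16,-48],0],
    [0,[-4,16,-48],0]
  ]
}}

```text
t: 24.48
tool_pos: [148.6, 378.3, 261.5]
orientation: [[0.048, -0.061, 0.997], [-0.504, 0.86, 0.077], [-0.862, -0.506, 0.011]]
force: [1.4, 0.6, -3.7]
opening: 0.453
```

```bash
python3 st.py
```

```text
t 24.475 q [-0.6925  0.536  -1.0315  1.688   0.3978  1.7247 -1.7605] tcp [148.6 378.3 261.5] F [ 1.4  0.6 -3.7] open 0.453
[[ 0.0481 -0.0612  0.997 ]
 [-0.5039  0.8603  0.0772]
 [-0.8624 -0.5061  0.0106]]
```

Call:
{"api": "move_arm", "payload": {
  "series": [
    [0,[-4,16,-48],0],
    [0,[-4,16,-48],0],
    [0,[-4,16,-48],0],
    [0,[-4,16,-44],0]
  ]
}}

```text
t: 24.98
tool_pos: [-43.6, 427.1, 240.9]
orientation: [[0.049, -0.061, 0.997], [-0.504, 0.86, 0.078], [-0.862, -0.506, 0.011]]
force: [0.7, 0.7, -3.6]
opening: 0.454
```

```bash
python3 st.py
```

```text
t 24.975 q [-1.0622  0.631  -1.0345  1.621   0.3023  1.6829 -2.1065] tcp [-43.6 427.1 240.9] F [ 0.7  0.7 -3.6] open 0.454
[[ 0.0491 -0.0613  0.9969]
 [-0.5037  0.8604  0.0777]
 [-0.8625 -0.506   0.0113]]
```

Call:
{"api": "move_arm", "payload": {
  "series": [
    [0,[-43,-25,0],0],
    [0,[-43,-25,0],0],
    [0,[-43,-25,0],0],
    [0,[-43,-24,0],0],
    [0,[-44,-22,0],0]
  ]
}}

```text
t: 25.6
tool_pos: [-43.5, 422.8, 325.5]
orientation: [[0.119, -0.044, 0.992], [-0.579, 0.808, 0.105], [-0.806, -0.587, 0.071]]
force: [1.1, -0.6, -3.9]
opening: 0.455
```

```bash
python3 st.py
```

```text
t 25.6 q [-1.647   0.4167 -0.1915  1.5126  0.0345  1.8511 -1.7664] tcp [-43.5 422.8 325.5] F [ 1.1 -0.6 -3.9] open 0.455
[[ 0.1189 -0.0438  0.9919]
 [-0.5793  0.8083  0.1051]
 [-0.8064 -0.5871  0.0707]]
```

Call:
{"api": "move_arm", "payload": {
  "series": [
    [0,[-40,-29,3],0],
    [0,[-40,-29,3],0],
    [0,[-40,-29,3],0]
  ]
}}

```text
t: 25.98
tool_pos: [-37.2, 402.9, 357.7]
orientation: [[0.133, -0.046, 0.99], [-0.54, 0.834, 0.111], [-0.831, -0.55, 0.086]]
force: [-0.3, -0.3, -2.6]
opening: 0.449
```

```bash
python3 st.py
```

```text
t 25.975 q [-2.2118  0.3471  0.5681  1.5789 -0.0782  1.8512 -1.5291] tcp [-37.2 402.9 357.7] F [-0.3 -0.3 -2.6] open 0.449
[[ 0.1331 -0.0458  0.99  ]
 [-0.5402  0.8341  0.1112]
 [-0.8309 -0.5497  0.0863]]
```

Call:
{"api": "move_arm", "payload": {
  "series": [
    [0,[-41,-27,4],0],
    [0,[-41,-27,4],0],
    [0,[-41,-26,4],0],
    [0,[-42,-25,4],0]
  ]
}}

```text
t: 26.48
tool_pos: [-21.4, 373.3, 420.8]
orientation: [[0.138, -0.061, 0.988], [-0.411, 0.905, 0.114], [-0.901, -0.422, 0.1]]
force: [0.3, -0.6, -3.0]
opening: 0.454
```

```bash
python3 st.py
```

```text
t 26.475 q [-2.7724  0.2403  1.2199  1.628  -0.0658  1.8516 -1.4261] tcp [-21.4 373.3 420.8] F [ 0.3 -0.6 -3. ] open 0.454
[[ 0.1382 -0.0615  0.9885]
 [-0.4105  0.9047  0.1137]
 [-0.9013 -0.4215  0.0998]]
```

Call:
{"api": "move_arm", "payload": {
  "series": [
    [0,[-42,-3,-15],0],
    [0,[-42,-3,-15],0],
    [0,[-42,-3,-15],0]
  ]
}}

```text
t: 26.85
tool_pos: [-73.9, 399.1, 445.4]
orientation: [[0.134, -0.076, 0.988], [-0.325, 0.939, 0.116], [-0.936, -0.336, 0.102]]
force: [-0.4, -0.2, -3.0]
opening: 0.457
```

```bash
python3 st.py
```

```text
t 26.85 q [-2.6995  0.176   0.9729  1.5392 -0.0589  1.8518 -1.6156] tcp [-73.9 399.1 445.4] F [-0.4 -0.2 -3. ] open 0.457
[[ 0.1343 -0.0756  0.9881]
 [-0.3245  0.9387  0.1159]
 [-0.9363 -0.3362  0.1015]]
```

Call:
{"api": "move_arm", "payload": {
  "series": [
    [0,[-46,-9,-14],0],
    [0,[-46,-8,-14],0],
    [0,[-47,-7,-14],0],
    [0,[-47,-6,-14],0]
  ]
}}

```text
t: 27.35
tool_pos: [-139.9, 405.9, 495.5]
orientation: [[0.1, -0.091, 0.991], [-0.192, 0.975, 0.109], [-0.976, -0.201, 0.08]]
force: [-0.6, -0.1, -2.4]
opening: 0.452
```

```bash
python3 st.py
```

```text
t 27.35 q [-2.9     0.1046  1.006   1.4487 -0.0546  1.852  -1.795 ] tcp [-139.9  405.9  495.5] F [-0.6 -0.1 -2.4] open 0.452
[[ 0.1004 -0.0911  0.9908]
 [-0.1916  0.9754  0.1091]
 [-0.9763 -0.2008  0.0805]]
```

Call:
{"api": "move_arm", "payload": {
  "series": [
    [0,[-46,-4,0],0],
    [0,[-46,-3,0],0]
  ]
}}

```text
t: 27.6
tool_pos: [-144.9, 414.9, 523.9]
orientation: [[0.076, -0.096, 0.992], [-0.125, 0.987, 0.105], [-0.989, -0.132, 0.063]]
force: [0.1, -0.3, -2.9]
opening: 0.454
```

```bash
python3 st.py
```

```text
t 27.6 q [-2.9523  0.0644  1.0202  1.4004 -0.0284  1.8522 -1.8336] tcp [-144.9  414.9  523.9] F [ 0.1 -0.3 -2.9] open 0.454
[[ 0.0764 -0.0961  0.9924]
 [-0.1254  0.9865  0.1052]
 [-0.9892 -0.1325  0.0634]]
```

Call:
{"api": "move_arm", "payload": {
  "series": [
    [0,[-38,-6,22],0],
    [0,[-38,-5,18],0]
  ]
}}

```text
t: 27.85
tool_pos: [-117.1, 420.4, 543.9]
orientation: [[0.058, -0.105, 0.993], [-0.08, 0.991, 0.11], [-0.995, -0.086, 0.049]]
force: [-0.3, 0.1, -3.9]
opening: 0.455
```

```bash
python3 st.py
```

```text
t 27.85 q [-2.7481  0.0075  0.8026  1.38    0.0199  1.8524 -1.8329] tcp [-117.1  420.4  543.9] F [-0.3  0.1 -3.9] open 0.455
[[ 0.0579 -0.1051  0.9928]
 [-0.0803  0.9907  0.1095]
 [-0.9951 -0.0861  0.0489]]
```

Call:
{"api": "move_arm", "payload": {
  "series": [
    [0,[8,-12,-37],0],
    [0,[8,-12,-37],0],
    [0,[0,-12,-37],0]
  ]
}}

```text
t: 28.22
tool_pos: [-222.5, 371.2, 524.6]
orientation: [[0.058, -0.101, 0.993], [-0.083, 0.991, 0.106], [-0.995, -0.088, 0.049]]
force: [-0.3, -0.6, -2.9]
opening: 0.455
```

```bash
python3 st.py
```

```text
t 28.225 q [-2.8633  0.0031  0.6591  1.426  -0.0039  1.8143 -2.1012] tcp [-222.5  371.2  524.6] F [-0.3 -0.6 -2.9] open 0.455
[[ 0.0583 -0.1009  0.9932]
 [-0.0825  0.991   0.1056]
 [-0.9949 -0.0881  0.0494]]
```

Call:
{"api": "move_arm", "payload": {
  "series": [
    [0,[-45,-4,2],0],
    [0,[-45,-4,2],0],
    [0,[-45,-3,2],0]
  ]
}}

```text
t: 28.6
tool_pos: [-223.1, 372.3, 575.6]
orientation: [[0.01, -0.106, 0.994], [-0.018, 0.994, 0.106], [-1.0, -0.019, 0.008]]
force: [-0.3, 0.3, -2.3]
opening: 0.449
```

```bash
python3 st.py
```

```text
t 28.6 q [-2.3391 -0.0038  0.1189  1.313  -0.0023  1.8524 -2.1148] tcp [-223.1  372.3  575.6] F [-0.3  0.3 -2.3] open 0.449
[[ 0.0101 -0.1058  0.9943]
 [-0.0176  0.9942  0.106 ]
 [-0.9998 -0.0186  0.0081]]
```

Call:
{"api": "move_arm", "payload": {
  "series": [
    [0,[-17,0,0],0],
    [0,[0,0,0],0]
  ]
}}

```text
t: 28.85
tool_pos: [-222.2, 373.4, 581.6]
orientation: [[0.001, -0.103, 0.995], [-0.007, 0.995, 0.103], [-1.0, -0.007, 0.001]]
force: [0.0, 0.7, -2.4]
opening: 0.455
```

```bash
python3 st.py
```

```text
t 28.85 q [-2.2826 -0.0061  0.0657  1.3014 -0.0028  1.8525 -2.1146] tcp [-222.2  373.4  581.6] F [ 0.   0.7 -2.4] open 0.455
[[ 0.0013 -0.1029  0.9947]
 [-0.0068  0.9947  0.1029]
 [-1.     -0.0069  0.0006]]
```

The tool is now vertical to within 0.4°. The tray's centre measures (443,295) with a yaw of about 7°; the module's long axis is at azimuth 96°, so it lines up. Moving over the tray.

Call:
{"api": "move_arm", "payload": {
  "series": [
    [0,[33,4,41],0],
    [0,[33,4,41],0],
    [0,[33,4,41],0],
    [0,[33,4,41],0],
    [0,[33,4,41],0],
    [0,[33,4,41],0],
    [0,[33,4,41],0]
  ]
}}

```text
t: 29.72
tool_pos: [60.7, 429.0, 348.7]
orientation: [[0.001, -0.106, 0.994], [-0.008, 0.994, 0.106], [-1.0, -0.008, 0.001]]
force: [0.3, 0.7, -2.8]
opening: 0.457
```

Call:
{"api": "move_arm", "payload": {
  "series": [
    [0,[22,-22,46],0],
    [0,[22,-22,46],0],
    [0,[22,-22,46],0],
    [0,[22,-22,46],0],
    [0,[22,-22,46],0],
    [0,[22,-22,46],0],
    [0,[22,-22,46],0],
    [0,[22,-22,46],0],
    [0,[0,0,0],0]
  ]
}}

```text
t: 30.85
tool_pos: [446.7, 288.0, 173.8]
orientation: [[0.002, -0.099, 0.995], [-0.013, 0.995, 0.099], [-1.0, -0.013, 0.0]]
force: [-0.5, 0.1, -1.9]
opening: 0.455
```

```bash
python3 st.py; python3 -c "
from h import *
shot('wrist','w13');shot('scene','s13');shot('top','t13')
crop('s13',280,80,420,220,4)"
```

```text
t 30.85 q [-1.2987  0.383   0.8104  1.9145 -0.3159  0.9853 -0.2463] tcp [446.7 288.  173.8] F [-0.5  0.1 -1.9] open 0.455
[[ 0.0016 -0.0993  0.9951]
 [-0.0133  0.995   0.0994]
 [-0.9999 -0.0134  0.0003]]
```

View pics/w13.png

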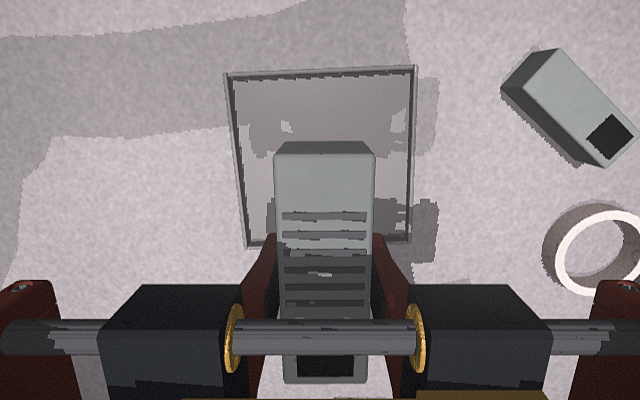

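View pics/s13.png

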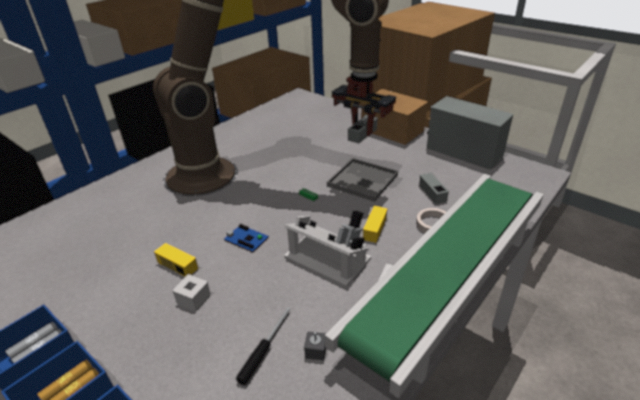

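The wrist view shows the tray's corners at about (225,73), (417,66), (410,243) and (246,246). Casting those onto its rim height as a check:

```bash
python3 - <<'E'
from h import *
W=load('w13'); l=[onz(W,*p,18) for p in [(225,73),(417,66),(410,243),(246,246)]]
print(np.array(l).round(0),np.mean(l,0).round(0))
s=env.get_state();R=s['orientation'];p=s['tool_pos']
for m in (np.mean(l,0),np.array([443,295,0])): print((R.T@(m-p)).round(1))
E
```

```text
[[352. 371.  18.]
 [517. 393.  18.]
 [540. 227.  18.]
 [375. 207.  18.]] [446. 300.  18.]
[157.4   8.5   3.4]
[1.754e+02 4.400e+00 1.000e-01]
```

Call:
{"api": "move_arm", "payload": {
  "series": [
    [0,[25,4,1],0],
    [0,[40,4,0],0],
    [0,[40,0,0],0],
    [0,[25,0,0],0],
    [0,[12,0,0],0],
    [0,[6,0,0],0],
    [0,[0,0,0],0]
  ]
}}

```text
t: 31.88
tool_pos: [444.7, 299.3, 28.3]
orientation: [[0.002, -0.106, 0.994], [-0.007, 0.994, 0.106], [-1.0, -0.007, 0.001]]
force: [0.4, -0.3, -2.8]
opening: 0.459
```

```bash
python3 st.py; python3 -c "
from h import *
shot('wrist','w14')"
```

```text
t 31.875 q [-1.1624  0.5953  0.6371  2.0132 -0.5301  0.7043 -0.0859] tcp [444.7 299.3  28.3] F [ 0.4 -0.3 -2.8] open 0.459
[[ 0.0017 -0.1057  0.9944]
 [-0.0068  0.9944  0.1057]
 [-1.     -0.0069  0.001 ]]
```

View pics/w14.png

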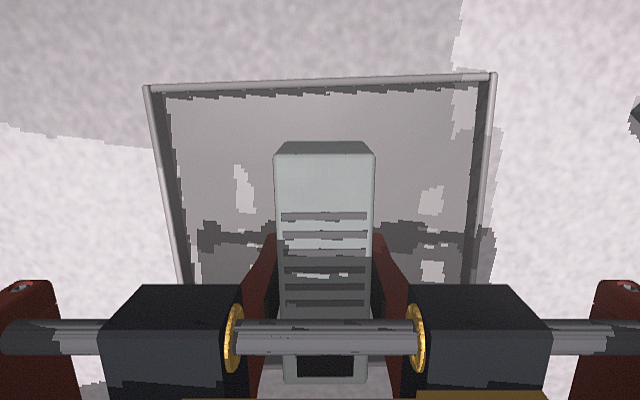

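The module is well inside the tray walls. Lowering gently until contact.

Call:
{"api": "move_arm", "payload": {
  "series": [
    [0,[4,0,0],0],
    [0,[3,0,0],0],
    [0,[2,0,0],0],
    [0,[2,0,0],0],
    [0,[0,0,0],0]
  ]
}}

```text
t: 32.55
tool_pos: [444.7, 298.4, 16.5]
orientation: [[0.001, -0.105, 0.994], [-0.008, 0.994, 0.105], [-1.0, -0.008, 0.0]]
force: [-0.6, 0.1, -2.5]
opening: 0.457
```

Call:
{"api": "move_arm", "payload": {
  "series": [
    [0,[1,0,0],0],
    [0,[1,0,0],0],
    [0,[0,0,0],0]
  ]
}}

```text
t: 32.92
tool_pos: [444.7, 298.5, 14.6]
orientation: [[0.001, -0.105, 0.994], [-0.008, 0.994, 0.105], [-1.0, -0.008, 0.0]]
force: [0.3, 0.6, -2.0]
opening: 0.455
```

Call:
{"api": "move_arm", "payload": {
  "series": [
    [0,[1,0,0],0],
    [0,[1,0,0],0],
    [0,[0,0,0],0]
  ]
}}

```text
t: 33.3
tool_pos: [444.7, 298.5, 12.6]
orientation: [[0.001, -0.105, 0.994], [-0.008, 0.994, 0.105], [-1.0, -0.008, 0.0]]
force: [-0.6, 0.1, -2.3]
opening: 0.457
```

Call:
{"api": "move_arm", "payload": {
  "series": [
    [0,[1,0,0],0],
    [0,[1,0,0],0],
    [0,[0,0,0],0]
  ]
}}

```text
t: 33.67
tool_pos: [444.6, 298.2, 11.6]
orientation: [[0.001, -0.105, 0.994], [-0.007, 0.994, 0.105], [-1.0, -0.007, -0.0]]
force: [-5.0, -3.2, 12.9]
opening: 0.452
```

Call:
{"api": "move_arm", "payload": {
  "series": [
    [0,[1,0,0],0],
    [0,[0,0,0],0]
  ]
}}

```text
t: 33.92
tool_pos: [444.7, 298.3, 11.6]
orientation: [[0.0, -0.105, 0.994], [-0.006, 0.994, 0.105], [-1.0, -0.006, -0.0]]
force: [-7.5, -4.0, 26.7]
opening: 0.456
```

```bash
python3 -c "
from h import *
s=env.get_state();print(s['ft_torque'],s['force'])"
```

```text
[-1.15368599  1.73646388  0.20219855] [-7.54077936 -3.99746039 26.68392732]
```

It is firmly on the tray floor. I'll relax the press and open.

Call:
{"api": "move_arm", "payload": {
  "series": [
    [0,[-1,0,0],0],
    [0,[-1,0,0],0],
    [0.75,[0,0,0],0],
    [0.75,[0,0,0],0],
    [0.75,[0,0,0],0],
    [0.75,[0,0,0],0]
  ]
}}

```text
t: 34.67
tool_pos: [444.8, 298.5, 11.6]
orientation: [[0.001, -0.105, 0.994], [-0.008, 0.994, 0.105], [-1.0, -0.008, 0.0]]
force: [-0.5, 0.2, 0.1]
opening: 0.75
```

Call:
{"api": "move_arm", "payload": {
  "series": [
    [0.75,[-10,0,0],0],
    [0.75,[-30,0,0],0],
    [0.75,[-50,0,0],0],
    [0.75,[-60,0,0],0],
    [0.75,[-60,0,-10],0],
    [0.75,[0,0,0],0]
  ]
}}

```text
t: 35.42
tool_pos: [436.2, 300.0, 226.4]
orientation: [[0.006, -0.105, 0.994], [-0.001, 0.994, 0.105], [-1.0, -0.002, 0.006]]
force: [-0.6, -0.1, -0.8]
opening: 0.752
```

```bash
python3 st.py; python3 -c "
from h import *
shot('wrist','w15');shot('scene','s15');shot('top','t15')
crop('s15',270,140,410,285,5)"
```

```text
t 35.425 q [-1.3815  0.308   0.8607  1.867  -0.2592  1.08   -0.3163] tcp [436.2 300.  226.4] F [-0.6 -0.1 -0.8] open 0.752
[[ 0.0057 -0.1048  0.9945]
 [-0.001   0.9945  0.1049]
 [-1.     -0.0016  0.0056]]
```

View pics/w15.png

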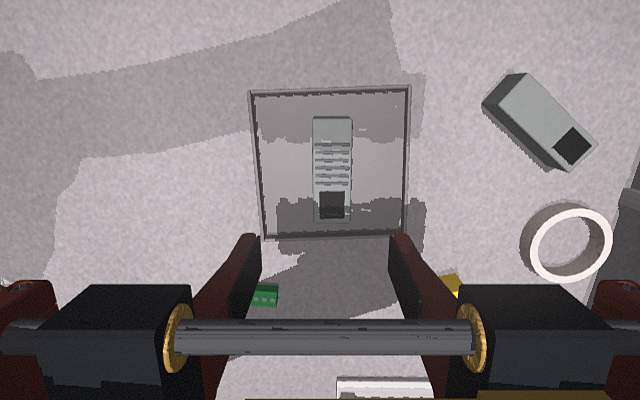

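View pics/s15_c270_140.png

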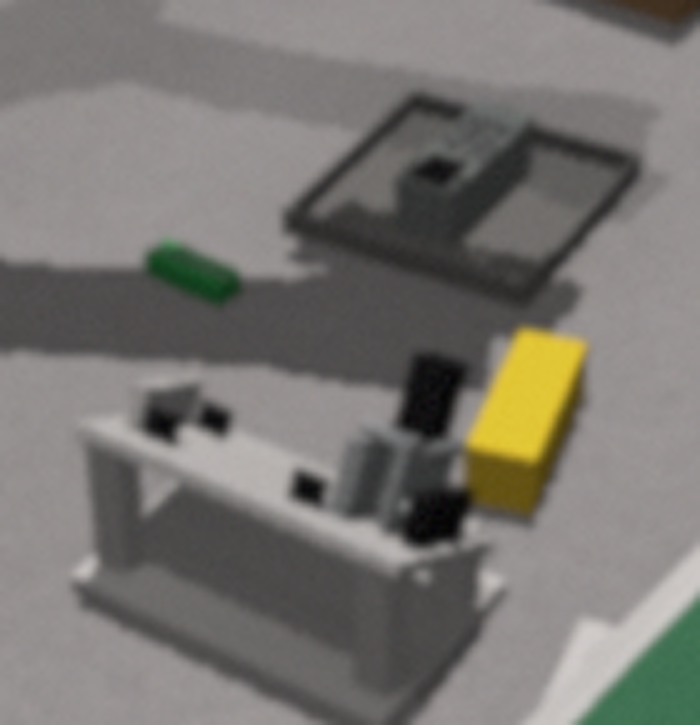

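View pics/t15.png

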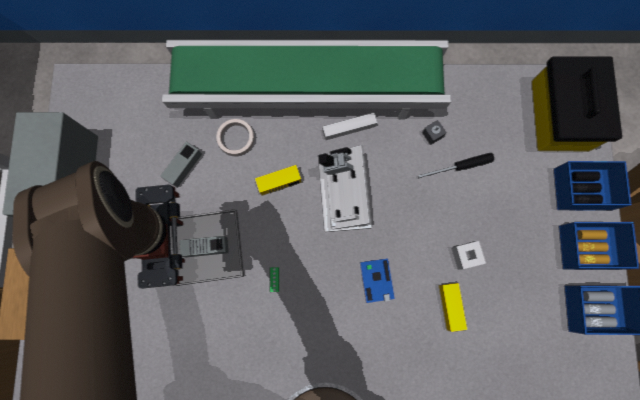

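The module lies flat and right way up in the tray, at (332,168) in the wrist view. The wedge still holds the catch open, and the bystanders sit where they were in the first top view. 

The tray contact also gives a seating check. The module's underside was 7.6 mm below the TCP, so my deck z readings were 4.8 mm high. That makes the wedge's stop a true TCP z of 50.5 mm, against the 51.1 mm expected for fully home. Handing in.

```bash
python3 -c "
from station import env
print(env.get_state()['t'],env.close_job())"
```

```text
the job is handed in; nothing more can be done
35.575 None
```

The job is done and handed in at 35.6 s of the 61 s allowed; `env.close_job()` gives no verdict. The wedge is home in the gap and still holds the catch open. The module lies flat and right way up, near the middle of the tray.

**How it went:**
- **Wedge:** I took it from its stand with the tool vertical. The moves only allow spin about the tool axis, so I tilted the tool to the deck's 30° by pushing past joint 6's limit on the robot's right. I then pressed the wedge in by 1–2 mm steps.
- **Module:** I drew it out along the tool axis, within 1° of square to the deck. Only its weight showed on the wrist. I levelled the tool the same way on the robot's left and lowered the module in 1 mm steps.

**What the checks showed:**
- **Seating:** The wedge met a firm stop at about 25 N, with the catch measured about 10 mm open. Working back from the tray contact, its stop height is within about 0.6 mm of fully home.
- **Final pictures:** The wedge is in place, the catch open, the bystanders where they started, and the gripper well clear.

**What disagreed or was marginal:**
- My wrist-camera deck height was about 4–5 mm off, so at first the wedge seemed not quite home. The force, the scene view and the tray contact all said it was.
- Joint 6 read up to 1.8527 and joint 1 down to −2.9523. Those are 0.002–0.003 rad past the rounded limits you give, and I could not tell whether they pass the exact ones.
- The last 1 mm press on the tray reached about 27 N before I relaxed it, which is firmer than I intended.

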